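# Clear and bolt down the dispenser mount in the hallway niche

## Robot

A 6-joint arm with a two-finger parallel gripper is mounted at the origin on the work surface. World frame = base frame: x ahead of the robot, y to its left, z up, the work surface at z = 0. Lengths are in m, angles in rad, forces in N, time in s.
With the tool pointing down it reaches from about 0.325 to 0.75 m from the base axis. Payload 7.6 kg.
Tool frame: the origin (TCP) lies at the very end of the fingers, on their centre line; the grasp point (between the pads) lies 19 mm behind it (manip.tcp_to_grasp is the distance from the TCP to the grasp point, in m); z points along the fingers, y is the line along which they close (so a half turn about z gives the same grasp; the last joint's range is limited). The gripper opens to 85 mm and grips with 20 to 120 N. Pads are 22 mm wide; open, the fingers measure 114 mm over their backs; the gripper's body (76 mm by 85 mm) begins 54 mm behind the grasp point. The pads swing forward as they close: fully open they stand 13 mm farther back than shut.
Start: joints at [-1.231, 0.052, 1.401, -0, 1.689, -0.07], TCP at [0.209, -0.482, 0.231] pointing down, gripper open.
Joint ranges: [-2.9, 2.9], [-0.91, 2.17], [0.12, 2.37], [-1.06, 4.2], [0.26, 2.73], [-2.93, 2.93]. Speed limits (rad/s): [2.57, 2.57, 3.01, 3.14, 3.14, 3.14].

## Interface

Orientations are given as a unit quaternion [x, y, z, w].
In Python, from bench import manip gives the robot as it stands.
- The arm moves only by the tool drive_tool, never from a script. Its argument "steps" is a list of rows, each an object with "fingers": the opening, from 0 (shut) to 1 (fully open); "linear": the shift along the world's x, y, z each as a share of 0.15 m, from -1 to 1, a list of three; "rot": the turn, a rotation vector about the world's x, y, z each as a share of 0.5 rad, from -1 to 1, a list of three. A call has 1 to 12 rows; each row is the pose to reach, as a shift and turn from the pose commanded when the call began; what a row does not reach only later rows make up. A row lasts 1/12 s, in which the tool goes at most 41.7 mm and 7.16 degrees, less where a joint would pass 70% of its speed; a pose out of reach is approached as far as the arm can. A call with a number of a shift or a turn outside -1 to 1 is refused whole. A call with a gripper value outside its range is refused whole. The fingers move at their own pace and stop on an object; "newtons" is the grip in N (left out, the last holds). Time passes only in rows, so rows that repeat a pose let the fingers close. It gives the time, the measured TCP pose, the force, the opening and the grip force at its end, in the units of the state.
- manip.get_obs(): the state, without advancing time (a new reading comes with each control period).
- manip.snapshot(name): name is "scene" or "top"; returns (picture, depth): 420x560x3 uint8, red, green, blue; 420x560 float32, m along the optical axis (not along the pixel's ray), 0 where there is no reading.
- manip.get_calibration(name): a dict with "fx", "fy", "cx", "cy" (pixels), "distortion" ([k1, k2, p1, p2, k3] as OpenCV has them; the pictures are not rectified), "R" (3x3) and "t" (3): a world point X has camera coordinates R X + t. Camera axes: x right, y down, z forward; pixel columns grow to the right and rows downward; lengths in m; the calibration is good to about 2 mm. A picture is of the moment at which its call begins. get_calibration takes no time and is no camera call.
- manip.sign_off(): hands the job in; it is judged then, once.
The state is a dict: "time_s": time; "joints": joint angles; "qd": joint speeds; "joint_torque": joint torques, N m; "tcp_pos": TCP position; "eef_rot": TCP orientation; "contact_force": force on the tool from outside, world axes, zero at the start; "torque": the same for the moment, N m; "gripper_width": finger opening in m; "finger_force": force on a finger pad.
Only numpy, scipy, OpenCV 4.12 (cv2) and the standard library are available. Lean on these libraries where they do the work, as an engineer would, in place of code of your own. Each camera call takes 0.05 s, during which the arm holds its last target. There are 200 camera calls.

## Task

Get the dispenser mount on the glass shelf ready: first use the teal scraper block to sweep every blue tile chip along the plate's channel into the steel dustpan, never touching a chip with the gripper while it lies on the plate. Then tighten the three captive bolt knobs clockwise, each fully to its end stop, in the order red, yellow, blue, and only then stand the chrome dispenser upright and centred on the plate's tan round pad. Leave the scraper standing back on the middle of its coaster and the tub, scoop and refill bottle where they are.

Things in the scene. Friction and masses are not known exactly. Their poses are not given: they have to be found in the camera images.
- plate: aluminium base plate of the dispenser mount, fixed to the shelf, 200 (x) x 240 (y) x 30 mm high; origin at the centre of its underside. On its top a raised grey bolt flange 8 mm high covers x from +32 to +100 mm, and a lip 8 mm high runs along x = -100 to -94 mm; between them lies the flat channel (x -94 to +32 mm, floor at z = 30 mm), open at both y ends; its +y end leads into the dustpan
- pad (a point): centre of the tan round pad, 76 mm across and flush, on the channel floor (plate x = -30, y = 0, z = 30 mm); axes as the plate's
- dustpan: tiny steel dustpan, fixed against the plate's +y end, axes as the plate's; 140 (x) x 110 (y) mm, origin at the centre of its underside, floor at z = 4 mm; the rim on the plate's side (-y) is 22 mm high (below the plate's channel floor), the other three are 48 mm high; walls 3 mm; a black handle 16 mm thick at z = 30 mm sticks out 50 mm from the +y wall
- coaster: round white ceramic coaster, 108 mm across, 8 mm high, fixed to the shelf; origin at the centre of its underside
- scraper: teal scraper block, about 0.14 kg, starts standing on the coaster; foot 80 (x) x 40 (y) x 16 mm with flat rubber sole, above it a grip rib 60 (x) x 22 (y) mm from z = 16 to 58 mm; origin at the centre of the sole, z up. Take it by the rib across y from above
- dispenser: empty chrome push dispenser, about 0.35 kg, standing; foot 68 mm across and 12 mm high, body 54 mm across from z = 12 to 72 mm, then a pump 24 mm across up to z = 98 mm with a spout reaching 44 mm out along its -x; origin at the centre of its underside, z up. Take it by the body across its y, fingers clear of the spout
- tub: closed white tub 76 mm across, 75 mm high, bystander; origin at the centre of its underside
- scoop: lavender plastic scoop, cup 56 mm across and 35 mm high with a handle along its +x up to 100 mm out, bystander; origin at the centre of the cup's underside
- refill: amber refill bottle 60 mm across, 100 mm high, bystander; origin at the centre of its underside
- chip0: blue tile chip, 22 (x) x 18 (y) x 9 mm, 12 g, loose, lies in the plate's channel at the start; origin at the centre of its underside. May be absent (None): 2 to 5 chips are present
- chip1: blue tile chip, 22 (x) x 18 (y) x 9 mm, 12 g, loose, lies in the plate's channel at the start; origin at the centre of its underside. May be absent (None): 2 to 5 chips are present
- chip2: blue tile chip, 22 (x) x 18 (y) x 9 mm, 12 g, loose, lies in the plate's channel at the start; origin at the centre of its underside. May be absent (None): 2 to 5 chips are present
- chip3: blue tile chip, 22 (x) x 18 (y) x 9 mm, 12 g, loose, lies in the plate's channel at the start; origin at the centre of its underside. May be absent (None): 2 to 5 chips are present
- chip4: blue tile chip, 22 (x) x 18 (y) x 9 mm, 12 g, loose, lies in the plate's channel at the start; origin at the centre of its underside. May be absent (None): 2 to 5 chips are present
- red (a joint): turn of the red captive bolt knob in rad: starts between 0 and 0.9, end stop (tight) at 2.6; grows when turned clockwise seen from above; light friction (about 0.06 N m), stays where it is left
- red_grip (a point): point to grip on the red knob, on its upright axis: 37 mm above the plate's flange, 7 mm below the knob's top. The knob has a bar grip 42 mm long and 14 mm thick, 24 mm tall, on a disc 44 mm across (disc top 17 mm below this point); the point turns with the knob, its x axis along the bar, z up. The three knobs stand in a row on the flange, 85 mm apart, colours in any order
- yellow (a joint): turn of the yellow captive bolt knob in rad: starts between 0 and 0.9, end stop (tight) at 2.6; grows when turned clockwise seen from above; light friction (about 0.06 N m), stays where it is left
- yellow_grip (a point): point to grip on the yellow knob, on its upright axis: 37 mm above the plate's flange, 7 mm below the knob's top. The knob has a bar grip 42 mm long and 14 mm thick, 24 mm tall, on a disc 44 mm across (disc top 17 mm below this point); the point turns with the knob, its x axis along the bar, z up. The three knobs stand in a row on the flange, 85 mm apart, colours in any order
- blue (a joint): turn of the blue captive bolt knob in rad: starts between 0 and 0.9, end stop (tight) at 2.6; grows when turned clockwise seen from above; light friction (about 0.06 N m), stays where it is left
- blue_grip (a point): point to grip on the blue knob, on its upright axis: 37 mm above the plate's flange, 7 mm below the knob's top. The knob has a bar grip 42 mm long and 14 mm thick, 24 mm tall, on a disc 44 mm across (disc top 17 mm below this point); the point turns with the knob, its x axis along the bar, z up. The three knobs stand in a row on the flange, 85 mm apart, colours in any order
Not all that is in view belongs to the job. There is more than one size of the scraper; the job needs the middle-sized.

How it is judged:
On the way, in this order (a step that is already met when the one before it is completed fails the run):
1. all chips swept into the dustpan (x of chip0 in the frame of dustpan between -0.072 and 0.072 m and y of chip0 in the frame of dustpan between -0.057 and 0.057 m and z of each of chip0, chip1, chip2, chip3, chip4 in the frame of dustpan below 0.03 m and x of chip1 in the frame of dustpan between -0.072 and 0.072 m and y of chip1 in the frame of dustpan between -0.057 and 0.057 m and x of chip2 in the frame of dustpan between -0.072 and 0.072 m and y of chip2 in the frame of dustpan between -0.057 and 0.057 m and x of chip3 in the frame of dustpan between -0.072 and 0.072 m and y of chip3 in the frame of dustpan between -0.057 and 0.057 m and x of chip4 in the frame of dustpan between -0.072 and 0.072 m and y of chip4 in the frame of dustpan between -0.057 and 0.057 m), for 0.2 s.
2. red knob tight at its end stop (value of joint red above 2.5 rad), for 0.2 s.
3. yellow knob tight at its end stop (value of joint yellow above 2.5 rad), for 0.2 s.
4. blue knob tight at its end stop (value of joint blue above 2.5 rad), for 0.2 s.
5. dispenser stands upright on the pad (horizontal distance between dispenser and pad below 0.02 m and z of dispenser in the frame of pad between -0.006 and 0.006 m and angle between dispenser's own z axis and vertical below 0.1 rad and linear speed of dispenser below 0.03 m/s), for 0.2 s.
At the end, for the whole second after the job is handed in: Every chip lies in the dustpan; each knob is within 0.1 rad of its stop (above 2.5 of 2.6 rad); the dispenser stands upright, at rest, within 20 mm of the pad's centre; the scraper stands upright, at rest, on the coaster within 30 mm of its centre (all of step 1 and all of step 5 and value of joint each of red, yellow, blue above 2.5 rad and horizontal distance between scraper and coaster below 0.03 m and z of scraper in the frame of coaster between 0.003 and 0.014 m and angle between scraper's own z axis and vertical below 0.12 rad and linear speed of scraper below 0.03 m/s); the robot touches nothing.
It fails at once if a chip on the plate is touched by the gripper fingers instead of the scraper ((contact force between the fingers and chip0 above 0.5 N and x of chip0 in the frame of plate between -0.1 and 0.1 m and y of chip0 in the frame of plate between -0.12 and 0.12 m and z of chip0 in the frame of plate above 0.02 m) or (contact force between the fingers and chip1 above 0.5 N and x of chip1 in the frame of plate between -0.1 and 0.1 m and y of chip1 in the frame of plate between -0.12 and 0.12 m and z of chip1 in the frame of plate above 0.02 m) or (contact force between the fingers and chip2 above 0.5 N and x of chip2 in the frame of plate between -0.1 and 0.1 m and y of chip2 in the frame of plate between -0.12 and 0.12 m and z of chip2 in the frame of plate above 0.02 m) or (contact force between the fingers and chip3 above 0.5 N and x of chip3 in the frame of plate between -0.1 and 0.1 m and y of chip3 in the frame of plate between -0.12 and 0.12 m and z of chip3 in the frame of plate above 0.02 m) or (contact force between the fingers and chip4 above 0.5 N and x of chip4 in the frame of plate between -0.1 and 0.1 m and y of chip4 in the frame of plate between -0.12 and 0.12 m and z of chip4 in the frame of plate above 0.02 m)).
It fails at once if the tub is moved more than 30 mm or tipped (distance of tub from where it was at the start of the episode above 0.03 m or angle between tub's own z axis and vertical above 0.4 rad).
It fails at once if the scoop is moved more than 30 mm or tipped (distance of scoop from where it was at the start of the episode above 0.03 m or angle between scoop's own z axis and vertical above 0.4 rad).
It fails at once if the refill is moved more than 30 mm or tipped (distance of refill from where it was at the start of the episode above 0.03 m or angle between refill's own z axis and vertical above 0.4 rad).
Of chip0, chip1, chip2, chip3, chip4 only 2 to 5 are there at a start; the rules pass over those that are not, and their reading is None.
At some moment in a run one of scraper, dispenser may be knocked a few centimetres aside while the robot is not near it.
Once in a run the grip may slacken for a moment while it holds something.
It also fails if it takes over 192 s, if anything falls off the work surface, if the arm or the gripper's body presses on something with over 40 N, if the wrist force passes 120 N, or if a joint passes its speed limit or range.

## Working session

There is one attempt and no reset: what is moved stays moved. The work goes in short steps, Python scripts to look and compute and a tool call to move; the robot and the scene stay as the last step left them, time stands still between calls to the robot, and variables do not carry over. Pictures are saved under pics/ and viewed, at most 14 in all, crops included, and the job is handed in when it is done.

Besides the shell and the picture viewer there is one more tool, called after "Emit:" by a JSON object that holds its "op" and its "data", one argument or row to a line. drive_tool: Moves the arm, as the interface text tells. Its arguments: {"type":"object","properties":{"steps":{"type":"array","items":{"type":"object","properties":{"fingers":{"type":"number"},"linear":{"type":"array","items":{"type":"number"}},"rot":{"type":"array","items":{"type":"number"}}}}},"newtons":{"type":"number"}},"required":["steps"]}

```bash
ls; mkdir -p pics; cat > h.py <<'E'
import numpy as np, cv2
from bench import manip
def snap(name, out=None):
    im,d=manip.snapshot(name)
    if out: cv2.imwrite('pics/'+out, cv2.cvtColor(im,cv2.COLOR_RGB2BGR))
    c=manip.get_calibration(name)
    K=np.array([[c['fx'],0,c['cx']],[0,c['fy'],c['cy']],[0,0,1]]);D=np.array(c['distortion'],float)
    h,w=d.shape
    u,v=np.meshgrid(np.arange(w),np.arange(h))
    n=cv2.undistortPoints(np.stack([u,v],-1).reshape(-1,1,2).astype(np.float64),K,D).reshape(h,w,2)
    P=np.dstack([n*d[...,None],d])
    X=(P-np.array(c['t']))@np.array(c['R'])
    X[d==0]=np.nan
    return im,d,X
E
python3 - <<'E'
from h import *
for n in('top','scene'):
    im,d,X=snap(n,n+'0.png'); np.savez(n+'0.npz',im=im,X=X)
    c=manip.get_calibration(n); print(n,-np.array(c['R']).T@c['t'])
    print(X[::60,::80].round(2)[...,:2].tolist() if n=='top' else '')
print(manip.get_obs())
E
```

```text
pics
top [ 0.36523943 -0.04281221  1.06549048]
[[[1.8, 1.47], [1.78, 1.03], [1.77, 0.61], [1.76, 0.19], [1.75, -0.22], [1.76, -0.63], [1.77, -1.05]], [[1.44, 1.41], [0.99, 0.56], [0.99, 0.33], [0.98, 0.09], [0.98, -0.14], [0.98, -0.37], [0.99, -0.61]], [[0.81, 0.78], [0.8, 0.54], [0.8, 0.31], [0.8, 0.09], [0.77, -0.13], [0.8, -0.36], [0.8, -0.59]], [[0.63, 0.76], [0.63, 0.53], [0.63, 0.3], [0.62, 0.08], [0.62, -0.13], [0.62, -0.35], [0.63, -0.57]], [[0.46, 0.74], [0.46, 0.51], [0.46, 0.29], [0.46, 0.08], [0.46, -0.13], [0.46, -0.33], [0.45, -0.52]], [[nan, nan], [0.31, 0.5], [0.31, 0.29], [0.31, 0.08], [0.31, -0.13], [0.31, -0.34], [0.3, -0.55]], [[0.15, 0.71], [0.15, 0.49], [0.16, 0.28], [0.21, 0.05], [0.16, -0.13], [0.16, -0.33], [0.15, -0.54]]]
scene [ 1.02058091 -0.50749428  1.2413651 ]

{'time_s': 0.1, 'joints': array([-1.23128058e+00,  5.28006234e-02,  1.40162017e+00, -6.13997567e-06,
        1.68859659e+00, -7.02763853e-02]), 'qd': array([-2.98389702e-04, -2.20913272e-03, -1.92638968e-03,  9.07460215e-05,
        1.70594980e-03, -1.41087329e-03]), 'joint_torque': array([ 1.28350337e-03, -3.82582891e+01, -3.60984850e+01, -3.02634794e-05,
        4.80450210e-03, -1.40976528e-05]), 'tcp_pos': array([ 0.20911185, -0.48126707,  0.23054412]), 'eef_rot': array([ 9.79081961e-01,  2.03465001e-01, -9.86304170e-05, -7.05511176e-04]), 'contact_force': array([-0.29533792,  0.11702479, -0.35828743]), 'torque': array([0.00830685, 0.01328776, 0.04212993]), 'finger_force': 0.0, 'gripper_width': 0.08555007759675112}
```

View pics/top0.png

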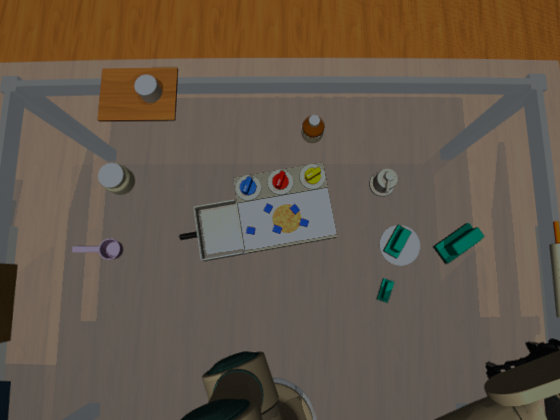

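View pics/scene0.png

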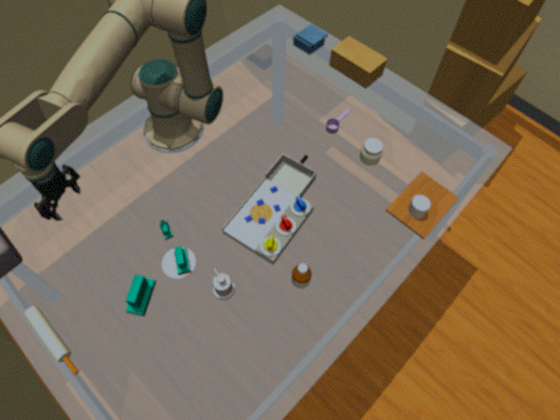

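The top view (up = +x, left = +y) shows the plate at about (285,205) with 5 chips, and the knobs blue (248,187), red (281,181) and yellow (313,175). The dustpan is at (220,230), the scraper on its coaster at (398,241) and the dispenser at (384,182).

```bash
cat >> h.py <<'E'
def blobs(im,X,kind,zmin,zmax,box=None,amin=12):
    hsv=cv2.cvtColor(im,cv2.COLOR_RGB2HSV);H,S,V=[hsv[...,i].astype(int) for i in range(3)]
    m={'blue':(H>105)&(H<130)&(S>120),'red':((H<8)|(H>172))&(S>150),'yellow':(H>22)&(H<35)&(S>150),'teal':(H>75)&(H<98)&(S>100),'white':(S<60)&(V>140),'any':H>=0}[kind]
    m=m&(X[...,2]>zmin)&(X[...,2]<zmax)
    if box: m&=(X[...,0]>box[0])&(X[...,0]<box[1])&(X[...,1]>box[2])&(X[...,1]<box[3])
    n,l,s,c=cv2.connectedComponentsWithStats(m.astype(np.uint8),connectivity=8)
    r=[]
    for i in range(1,n):
        if s[i,4]<amin: continue
        p=X[l==i]; xy=p[:,:2].astype(np.float32)
        rc=cv2.minAreaRect(xy*1000)
        r.append(dict(px=c[i].round(),n=s[i,4],mean=p.mean(0).round(4),z=np.percentile(p[:,2],[2,50,98]).round(3),rect=[np.round(a,1) for a in rc]))
    return r
E
python3 - <<'E'
from h import *
for n in ('top','scene'):
    a=np.load(n+'0.npz');im,X=a['im'],a['X']
    print(n)
    for k,z0,z1 in(('blue',.02,.2),('red',.05,.2),('yellow',.05,.2),('teal',.003,.15)):
        for b in blobs(im,X,k,z0,z1,(.2,.8,-.5,.5)): print(k,b['px'],b['n'],b['mean'],b['z'],b['rect'])
    # heights
    for nm,z0,z1,bx in(('plate/pan',.02,.034,(.3,.7,-.2,.3)),('flange',.034,.044,(.4,.7,-.2,.3)),('panrim',.04,.06,(.3,.7,.1,.35)),('coaster',.004,.012,(.3,.6,-.5,-.2)),('tall',.06,.2,(.2,.9,-.5,.5)),('disp',.045,.085,(.4,.7,-.5,-.2)),('dispfoot',.006,.015,(.5,.7,-.5,-.2))):
        for b in blobs(im,X,'any',z0,z1,bx,60): print(nm,b['px'],b['n'],b['mean'],b['z'],b['rect'])
E
```

```text
top
blue [248. 186.] 209 [0.5946 0.0561 0.0654] [0.049 0.057 0.084] [array([595.4,  58.1]), array([39.7, 39.7]), np.float64(82.0)]
blue [268. 208.] 55 [0.5425 0.0056 0.0397] [0.036 0.04  0.043] [array([542.3,   5.8]), array([16.4, 21.5]), np.float64(57.5)]
blue [294. 209.] 51 [ 0.5405 -0.0628  0.0391] [0.035 0.039 0.043] [array([540.2, -62.5]), array([18.7, 17.2]), np.float64(44.3)]
blue [304. 222.] 54 [ 0.5048 -0.0868  0.0394] [0.036 0.04  0.042] [array([504.8, -86.9]), array([20.6, 16.7]), np.float64(78.2)]
blue [277. 229.] 55 [ 0.4879 -0.0177  0.0395] [0.036 0.04  0.044] [array([488. , -17.7]), array([20.1, 16.6]), np.float64(72.8)]
blue [250. 230.] 54 [0.4852 0.0507 0.039 ] [0.035 0.039 0.042] [array([485.2,  51.2]), array([20.7, 15.5]), np.float64(87.0)]
red [280. 180.] 184 [ 0.6095 -0.0263  0.0661] [0.05  0.06  0.085] [array([610.3, -24.6]), array([38.7, 39.3]), np.float64(89.8)]
yellow [313. 175.] 196 [ 0.6231 -0.1094  0.0667] [0.05  0.065 0.085] [array([ 625.2, -108.7]), array([39. , 39.9]), np.float64(45.0)]
teal [397. 241.] 466 [ 0.455  -0.3231  0.045 ] [0.019 0.046 0.069] 
[... 7095 characters left out ...]
rray([62.3, 53.4]), np.float64(23.6)]
tall [137. 284.] 221 [ 0.4511 -0.4774  0.0792] [0.063 0.081 0.087] [array([ 448.8, -481.1]), array([33.4, 59.8]), np.float64(33.4)]
disp [180. 256.] 162 [ 0.4643 -0.3317  0.064 ] [0.048 0.065 0.071] [array([ 461.2, -330.4]), array([22.2, 60.5]), np.float64(57.9)]
disp [222. 284.] 243 [ 0.622  -0.3034  0.069 ] [0.048 0.071 0.077] [array([ 616.3, -300. ]), array([53.3, 52.5]), np.float64(13.9)]
disp [138. 285.] 243 [ 0.4534 -0.477   0.0741] [0.047 0.08  0.085] [array([ 449.1, -481.8]), array([33.8, 61.4]), np.float64(32.8)]
dispfoot [227. 293.] 82 [ 0.6348 -0.3021  0.0109] [0.007 0.011 0.015] [array([ 631.8, -298.6]), array([67.2, 33.5]), np.float64(87.2)]
```

Emit:
{"op": "drive_tool", "data": {
  "steps": [
    {"linear": [1,0.6,0],"rot": [0,0,-1],"fingers": 1},
    {"linear": [1,0.6,0],"rot": [0,0,-1],"fingers": 1},
    {"linear": [1,0.6,0],"rot": [0,0,-1],"fingers": 1},
    {"linear": [1,0.6,0],"rot": [0,0,-1],"fingers": 1},
    {"linear": [1,0.6,0],"rot": [0,0,-1],"fingers": 1},
    {"linear": [1,0.6,0],"rot": [0,0,-1],"fingers": 1}
  ],
  "newtons": 50
}}

```text
time_s: 0.6
tcp_pos: [0.3625, -0.3888, 0.2307]
eef_rot: [0.999, -0.044, 0.0, -0.001]
contact_force: [0.7, -0.3, 0.4]
gripper_width: 0.0852
finger_force: 0.0
```

Emit:
{"op": "drive_tool", "data": {
  "steps": [
    {"linear": [0.667,0.403,-0.5],"rot": [0,0,-0.902],"fingers": 0.7},
    {"linear": [0.667,0.403,-0.5],"rot": [0,0,-0.902],"fingers": 0.7},
    {"linear": [0.667,0.403,-0.5],"rot": [0,0,-0.902],"fingers": 0.7},
    {"linear": [0.667,0.403,-0.5],"rot": [0,0,-0.902],"fingers": 0.7},
    {"linear": [0.667,0.403,-0.5],"rot": [0,0,-0.902],"fingers": 0.7},
    {"linear": [0.667,0.403,-0.5],"rot": [0,0,-0.902],"fingers": 0.7},
    {"linear": [0.667,0.403,-0.5],"rot": [0,0,-0.902],"fingers": 0.7},
    {"linear": [0.667,0.403,-0.5],"rot": [0,0,-0.902],"fingers": 0.7}
  ]
}}

```text
time_s: 1.27
tcp_pos: [0.4586, -0.3324, 0.1576]
eef_rot: [0.964, -0.267, 0.001, 0.001]
contact_force: [0.6, 0.3, -0.5]
gripper_width: 0.0601
finger_force: 0.0
```

```bash
cat >> h.py <<'E'
def where():
    o=manip.get_obs();q=o['eef_rot']
    from scipy.spatial.transform import Rotation as R
    y=R.from_quat(q).as_matrix()[:,1]
    print('t',round(o['time_s'],2),'tcp',o['tcp_pos'].round(4),'yaw_y',round(float(np.degrees(np.arctan2(y[1],y[0]))),1),'w',round(o['gripper_width'],4),'F',np.round(o['contact_force'],1),'T',np.round(o['torque'],2),'ff',round(o['finger_force'],1),'q6',o['joints'].round(2))
E
python3 -c "
from h import *
where()
im,d,X=snap('scene','s1.png')
for b in blobs(im,X,'teal',.06,.07,(.4,.55,-.4,-.25)): print(b)
im,d,X=snap('top')
for b in blobs(im,X,'teal',.003,.07,(.4,.55,-.4,-.25)): print(b)
"
```

```text
t 1.27 tcp [ 0.4586 -0.3324  0.1576] yaw_y -121.0 w 0.0601 F [ 0.6  0.3 -0.5] T [-0.04  0.03  0.03] ff 0.0 q6 [-0.69  0.2   1.39 -0.    1.55  1.42]
{'px': array([179., 255.]), 'n': np.int32(124), 'mean': array([ 0.4635, -0.332 ,  0.0656]), 'z': array([0.061, 0.066, 0.069]), 'rect': [array([ 462.7, -331.7]), array([22.2, 57.6]), np.float64(59.5)]}
{'px': array([394., 240.]), 'n': np.int32(209), 'mean': array([ 0.46  , -0.3173,  0.0345]), 'z': array([0.019, 0.026, 0.067]), 'rect': [array([ 462.3, -319.6]), array([16.3, 76. ]), np.float64(58.5)]}
```

View pics/s1.png

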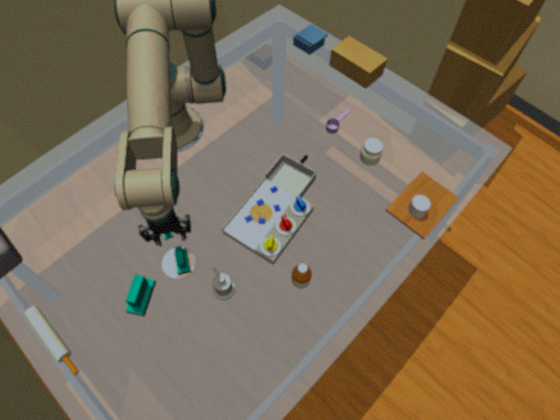

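The gripper (165,228) hovers above the scraper at (181,262). I'll descend and grip.

Emit:
{"op": "drive_tool", "data": {
  "steps": [
    {"linear": [0,0,-0.4],"fingers": 0.7},
    {"linear": [0,0,-0.6],"fingers": 0.7},
    {"linear": [0,0,-0.7],"fingers": 0.7},
    {"linear": [0,0,-0.797],"fingers": 0.7},
    {"linear": [0,0,-0.797],"fingers": 0.7},
    {"linear": [0,0,-0.797],"fingers": 0},
    {"linear": [0,0,-0.797],"fingers": 0},
    {"linear": [0,0,-0.797],"fingers": 0},
    {"linear": [0,0,-0.797],"fingers": 0},
    {"linear": [0,0,-0.797],"fingers": 0},
    {"linear": [0,0,-0.797],"fingers": 0},
    {"linear": [0,0,-0.797],"fingers": 0}
  ],
  "newtons": 60
}}

```text
invalid input at $.steps[0]: expected keys fingers, linear, rot
```

```bash
python3 -c "
from h import *
where()
for n in('scene','top'):
  im,d,X=snap(n)
  for b in blobs(im,X,'teal',.003,.09,(.4,.55,-.4,-.25)): print(b)
"
```

```text
t 1.37 tcp [ 0.4587 -0.3322  0.1575] yaw_y -121.0 w 0.0595 F [ 0.2 -0.6  0.3] T [ 0.01 -0.03  0.01] ff 0.0 q6 [-0.69  0.2   1.39 -0.    1.55  1.42]
{'px': array([181., 260.]), 'n': np.int32(286), 'mean': array([ 0.4705, -0.3349,  0.0464]), 'z': array([0.02 , 0.048, 0.07 ]), 'rect': [array([ 462.9, -333.1]), array([35.6, 76.9]), np.float64(58.7)]}
{'px': array([393., 240.]), 'n': np.int32(204), 'mean': array([ 0.46  , -0.3171,  0.0339]), 'z': array([0.017, 0.026, 0.068]), 'rect': [array([ 462.2, -319. ]), array([15.4, 75. ]), np.float64(58.4)]}
```

Emit:
{"op": "drive_tool", "data": {
  "steps": [
    {"linear": [0,0,-0.4],"rot": [0,0,0],"fingers": 0.7},
    {"linear": [0,0,-0.6],"rot": [0,0,0],"fingers": 0.7},
    {"linear": [0,0,-0.7],"rot": [0,0,0],"fingers": 0.7},
    {"linear": [0,0,-0.8],"rot": [0,0,0],"fingers": 0.7},
    {"linear": [0,0,-0.8],"rot": [0,0,0],"fingers": 0.7},
    {"linear": [0,0,-0.8],"rot": [0,0,0],"fingers": 0},
    {"linear": [0,0,-0.8],"rot": [0,0,0],"fingers": 0},
    {"linear": [0,0,-0.8],"rot": [0,0,0],"fingers": 0},
    {"linear": [0,0,-0.8],"rot": [0,0,0],"fingers": 0},
    {"linear": [0,0,-0.8],"rot": [0,0,0],"fingers": 0},
    {"linear": [0,0,-0.8],"rot": [0,0,0],"fingers": 0},
    {"linear": [0,0,-0.8],"rot": [0,0,0],"fingers": 0}
  ],
  "newtons": 60
}}

```text
time_s: 2.47
tcp_pos: [0.4603, -0.3319, 0.0385]
eef_rot: [0.964, -0.267, 0.002, 0.001]
contact_force: [-0.3, 0.0, 6.6]
gripper_width: 0.0211
finger_force: 59.7
```

```bash
python3 -c "
from h import *
where()
for n in('scene','top'):
  im,d,X=snap(n)
  for b in blobs(im,X,'teal',.003,.09,(.4,.55,-.4,-.25)): print(b)
"
```

```text
t 2.47 tcp [ 0.4603 -0.3319  0.0385] yaw_y -121.0 w 0.0211 F [-0.3  0.   6.6] T [-0.02  0.19 -0.02] ff 59.7 q6 [-0.69  0.32  1.5  -0.    1.32  1.42]
{'px': array([181., 263.]), 'n': np.int32(209), 'mean': array([ 0.4775, -0.341 ,  0.0478]), 'z': array([0.02 , 0.056, 0.073]), 'rect': [array([ 472.6, -338.5]), array([34. , 54.4]), np.float64(57.7)]}
```

Emit:
{"op": "drive_tool", "data": {
  "steps": [
    {"linear": [0,0,0.2],"rot": [0,0,0],"fingers": 0},
    {"linear": [0,0,0.4],"rot": [0,0,0],"fingers": 0},
    {"linear": [0,0,0.6],"rot": [0,0,0],"fingers": 0},
    {"linear": [0,0,0.76],"rot": [0,0,0],"fingers": 0},
    {"linear": [0,0,0.76],"rot": [0,0,0],"fingers": 0},
    {"linear": [0,0,0.76],"rot": [0,0,0],"fingers": 0}
  ]
}}

```text
time_s: 3.07
tcp_pos: [0.4598, -0.3316, 0.1521]
eef_rot: [0.964, -0.267, 0.002, 0.001]
contact_force: [0.7, 0.3, -2.1]
gripper_width: 0.0209
finger_force: 59.2
```

Emit:
{"op": "drive_tool", "data": {
  "steps": [
    {"linear": [0.05,0.2,0],"rot": [0,0,0.2],"fingers": 0},
    {"linear": [0.1,0.4,0],"rot": [0,0,0.4],"fingers": 0},
    {"linear": [0.19,0.62,0],"rot": [0,0,0.6],"fingers": 0},
    {"linear": [0.19,0.62,0],"rot": [0,0,0.714],"fingers": 0},
    {"linear": [0.19,0.62,0],"rot": [0,0,0.714],"fingers": 0}
  ]
}}

```text
time_s: 3.48
tcp_pos: [0.4875, -0.2362, 0.1484]
eef_rot: [0.996, -0.09, -0.002, -0.001]
contact_force: [0.3, 0.5, -2.3]
gripper_width: 0.0209
finger_force: 59.4
```

Emit:
{"op": "drive_tool", "data": {
  "steps": [
    {"linear": [0.05,0.2,0],"rot": [0,0,0.2],"fingers": 0},
    {"linear": [0.1,0.4,0],"rot": [0,0,0.4],"fingers": 0},
    {"linear": [0.19,0.6,0],"rot": [0,0,0.6],"fingers": 0},
    {"linear": [0.19,0.617,0],"rot": [0,0,0.714],"fingers": 0},
    {"linear": [0.19,0.617,0],"rot": [0,0,0.714],"fingers": 0},
    {"linear": [0.19,0.617,0],"rot": [0,0,0.714],"fingers": 0}
  ]
}}

```text
time_s: 3.98
tcp_pos: [0.5157, -0.1462, 0.1492]
eef_rot: [0.996, 0.084, -0.001, -0.0]
contact_force: [0.5, 0.2, -1.4]
gripper_width: 0.0212
finger_force: 59.5
```

```bash
python3 -c "
from h import *
where()
for n in('scene','top'):
  im,d,X=snap(n, 'c_'+n+'.png')
  for b in blobs(im,X,'teal',.09,.25,(.4,.65,-.3,-.0)): print(b['mean'],b['z'],b['rect'])
"
```

```text
t 3.98 tcp [ 0.5157 -0.1462  0.1492] yaw_y -80.3 w 0.0212 F [ 0.5  0.2 -1.4] T [0.01 0.01 0.02] ff 59.5 q6 [-0.34  0.12  1.49 -0.    1.53  1.06]
[ 0.5363 -0.1501  0.154 ] [0.127 0.148 0.207] [array([ 532.9, -151.2]), array([64.1, 48. ]), np.float64(61.5)]
[ 0.4861 -0.1464  0.1483] [0.133 0.137 0.179] [array([ 491.1, -147.6]), array([36.8, 43.7]), np.float64(9.7)]
```

View pics/c_scene.png

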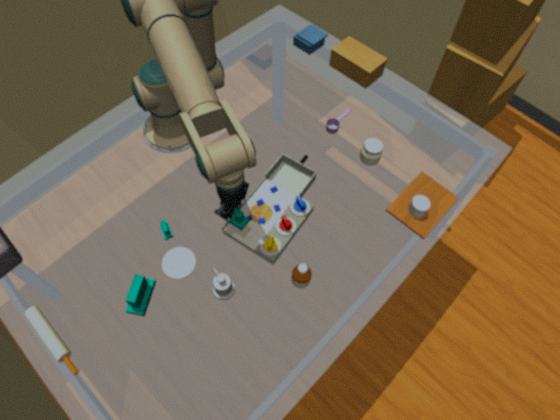

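The scraper is held over the plate's near end (238,218) and all chips lie ahead of it. I'll lower it and sweep the lip-side lane.

Emit:
{"op": "drive_tool", "data": {
  "steps": [
    {"linear": [0.026,0.005,-0.2],"rot": [0,0,0],"fingers": 0},
    {"linear": [0.026,0.005,-0.4],"rot": [0,0,0],"fingers": 0},
    {"linear": [0.026,0.005,-0.5],"rot": [0,0,0],"fingers": 0},
    {"linear": [0.026,0.005,-0.55],"rot": [0,0,0],"fingers": 0},
    {"linear": [0.026,0.005,-0.583],"rot": [0,0,0],"fingers": 0},
    {"linear": [0.026,0.005,-0.583],"rot": [0,0,0],"fingers": 0},
    {"linear": [0.026,0.005,-0.583],"rot": [0,0,0],"fingers": 0}
  ]
}}

```text
time_s: 4.67
tcp_pos: [0.5207, -0.1454, 0.064]
eef_rot: [0.996, 0.086, 0.001, 0.0]
contact_force: [-0.5, 0.3, -1.5]
gripper_width: 0.0211
finger_force: 59.7
```

```bash
python3 -c "
from h import *
where()
for n in('scene','top'):
  im,d,X=snap(n, 'd_'+n+'.png')
  for b in blobs(im,X,'teal',.0,.25,(.4,.65,-.3,-.0)): print(b['mean'],b['z'],b['rect'])
  for b in blobs(im,X,'blue',.02,.06,(.4,.65,-.3,.2)): print(b['mean'],b['z'],b['rect'])
  for b in blobs(im,X,'any',.004,.012,(.38,.52,-.42,-.26),100): print('coaster',b['mean'],b['rect'])
"
```

```text
t 4.67 tcp [ 0.5207 -0.1454  0.064 ] yaw_y -80.2 w 0.0211 F [-0.5  0.3 -1.5] T [0.01 0.02 0.02] ff 59.7 q6 [-0.34  0.22  1.56 -0.    1.36  1.06]
[ 0.5407 -0.1485  0.067 ] [0.04  0.056 0.115] [array([ 539. , -150.2]), array([59.3, 46.8]), np.float64(61.7)]
[0.4884 0.0484 0.0384] [0.032 0.039 0.042] [array([489.8,  48.4]), array([17.3, 17.4]), np.float64(67.6)]
[ 0.4912 -0.0195  0.0379] [0.033 0.038 0.043] [array([490.8, -19.4]), array([16.4, 15.2]), np.float64(86.0)]
[0.5976 0.0459 0.0527] [0.047 0.053 0.059] [array([598.9,  45.8]), array([12.4, 35.8]), np.float64(75.1)]
[0.5464 0.0039 0.0391] [0.035 0.04  0.042] [array([546.1,   3.8]), array([13.6, 20.2]), np.float64(65.1)]
[ 0.5072 -0.0882  0.0387] [0.033 0.039 0.042] [array([506.8, -89. ]), array([20.6, 14. ]), np.float64(38.1)]
[ 0.5442 -0.0642  0.0376] [0.033 0.037 0.042] [array([544.9, -64.5]), array([16.2, 14.3]), np.float64(44.6)]
coaster [ 0.4517 -0.34    0.008 ] [array([ 451.9, -338.3]), array([107.3, 108. ]), np.float64(49.7)]
[ 0.4905 -0.1454  0.0686] [0.047 0.052 0.203] [array([ 489.9, -146.9]), array([48.7, 32.8]), np.float64(74.4)]
[0.6007 0.0731 0.0518] [0.049 0.052 0.055] [array([598.5,  73.7]), array([ 9.2, 31.7]), np.float64(80.1)]
[0.5914 0.0474 0.0526] [0.049 0.053 0.058] [array([590.2,  48. ]), array([18.4, 39.4]), np.float64(59.1)]
[0.5425 0.0058 0.0387] [0.034 0.039 0.043] [array([542.9,   6.1]), array([16.4, 21. ]), np.float64(59.7)]
[ 0.5404 -0.0629  0.0389] [0.032 0.039 0.042] [array([540.3, -62.8]), array([19.8, 17. ]), np.float64(43.8)]
[ 0.488  -0.0177  0.0392] [0.036 0.039 0.042] [array([487.9, -17.5]), array([20.4, 16.6]), np.float64(71.8)]
[0.4851 0.0506 0.0396] [0.036 0.04  0.044] [array([485.3,  51.1]), array([20.4, 15.7]), np.float64(88.9)]
coaster [ 0.4483 -0.3388  0.0082] [array([ 448.7, -338.8]), array([106.5, 105. ]), np.float64(28.3)]
```

Emit:
{"op": "drive_tool", "data": {
  "steps": [
    {"linear": [0,0,-0.015],"rot": [0,0,0],"fingers": 0},
    {"linear": [-0.014,0.079,-0.015],"rot": [0,0,0],"fingers": 0},
    {"linear": [-0.028,0.158,-0.015],"rot": [0,0,0],"fingers": 0},
    {"linear": [-0.041,0.236,-0.015],"rot": [0,0,0],"fingers": 0},
    {"linear": [-0.055,0.315,-0.015],"rot": [0,0,0],"fingers": 0},
    {"linear": [-0.069,0.394,-0.015],"rot": [0,0,0],"fingers": 0},
    {"linear": [-0.083,0.473,-0.015],"rot": [0,0,0],"fingers": 0},
    {"linear": [-0.096,0.551,-0.015],"rot": [0,0,0],"fingers": 0},
    {"linear": [-0.11,0.63,-0.015],"rot": [0,0,0],"fingers": 0},
    {"linear": [-0.124,0.709,-0.015],"rot": [0,0,0],"fingers": 0}
  ]
}}

```text
time_s: 5.6
tcp_pos: [0.5013, -0.0372, 0.0607]
eef_rot: [0.996, 0.086, 0.0, 0.0]
contact_force: [-0.2, 0.2, -1.0]
gripper_width: 0.0209
finger_force: 59.7
```

```bash
python3 -c "
from h import *
where()
for n in('scene','top'):
  im,d,X=snap(n, 'e_'+n+'.png')
  for b in blobs(im,X,'blue',.02,.045,(.4,.65,-.3,.2),5): print(b['mean'],b['z'],b['rect'])
"
```

```text
t 5.6 tcp [ 0.5013 -0.0372  0.0607] yaw_y -80.1 w 0.0209 F [-0.2  0.2 -1. ] T [-0.   -0.04  0.03] ff 59.7 q6 [-0.15  0.12  1.68 -0.    1.34  1.25]
[0.4886 0.0493 0.0377] [0.032 0.037 0.042] [array([488.3,  48.4]), array([15., 19.]), np.float64(17.4)]
[0.4844 0.0125 0.0388] [0.036 0.039 0.04 ] [array([484.5,  12.8]), array([ 4.4, 10.2]), np.float64(24.0)]
[0.5458 0.0044 0.0384] [0.034 0.038 0.044] [array([545.9,   4.7]), array([ 9.9, 14.9]), np.float64(64.0)]
[ 0.5496 -0.0253  0.0384] [0.034 0.039 0.041] [array([549. , -24.9]), array([13. , 20.3]), np.float64(44.5)]
[0.479  0.0074 0.039 ] [0.036 0.039 0.042] [array([479.5,   5.3]), array([16.6, 41.5]), np.float64(17.0)]
```

View pics/e_scene.png

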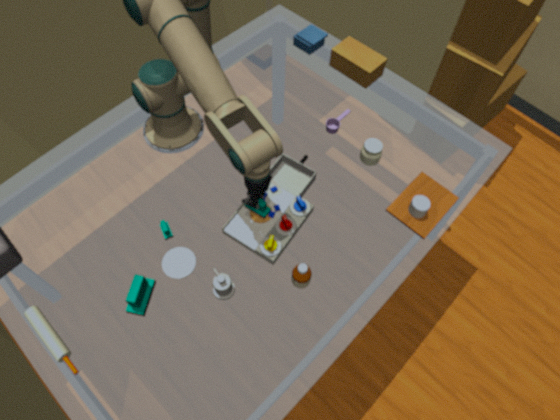

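Chips are being pushed ahead of the scraper, at (262,207) and (274,190), and two were shouldered into the other lane at (277,210). Continuing.

Emit:
{"op": "drive_tool", "data": {
  "steps": [
    {"linear": [-0.014,0.079,0],"rot": [0,0,0],"fingers": 0},
    {"linear": [-0.028,0.158,0],"rot": [0,0,0],"fingers": 0},
    {"linear": [-0.041,0.236,0],"rot": [0,0,0],"fingers": 0},
    {"linear": [-0.055,0.315,0],"rot": [0,0,0],"fingers": 0},
    {"linear": [-0.069,0.394,0],"rot": [0,0,0],"fingers": 0},
    {"linear": [-0.083,0.473,0],"rot": [0,0,0],"fingers": 0},
    {"linear": [-0.096,0.551,0],"rot": [0,0,0],"fingers": 0},
    {"linear": [-0.11,0.63,0],"rot": [0,0,0],"fingers": 0},
    {"linear": [-0.127,0.729,0],"rot": [0,0,0],"fingers": 0},
    {"linear": [-0.127,0.729,0],"rot": [0,0,0],"fingers": 0},
    {"linear": [-0.127,0.729,0],"rot": [0,0,0],"fingers": 0}
  ]
}}

```text
time_s: 6.62
tcp_pos: [0.4823, 0.0718, 0.0606]
eef_rot: [0.996, 0.087, -0.0, -0.0]
contact_force: [-0.2, 1.0, -0.3]
gripper_width: 0.0211
finger_force: 59.7
```

```bash
python3 -c "
from h import *
where()
for n in('scene','top'):
  im,d,X=snap(n, 'f_'+n+'.png')
  for b in blobs(im,X,'blue',.0,.05,(.4,.65,-.3,.2),5): print(b['mean'],b['z'],b['rect'])
"
```

```text
t 6.62 tcp [0.4823 0.0718 0.0606] yaw_y -80.0 w 0.0211 F [-0.2  1.  -0.3] T [0.12 0.01 0.01] ff 59.7 q6 [0.07 0.08 1.72 0.   1.34 1.47]
[0.5854 0.0505 0.0472] [0.047 0.047 0.048] [array([584.9,  50.5]), array([ 4.8, 11.8]), np.float64(63.6)]
[0.5469 0.008  0.0373] [0.033 0.038 0.044] [array([547. ,   7.5]), array([ 9.9, 19.6]), np.float64(43.5)]
[0.5997 0.0437 0.0484] [0.047 0.049 0.05 ] [array([598.6,  44.5]), array([ 9.2, 10.5]), np.float64(2.4)]
[ 0.551  -0.0251  0.0385] [0.034 0.038 0.042] [array([550.7, -24.9]), array([14.9, 19.9]), np.float64(30.2)]
[ 0.5474 -0.023   0.0393] [0.035 0.039 0.043] [array([547.4, -23.3]), array([16.6, 19.9]), np.float64(19.2)]
[0.5433 0.0091 0.0396] [0.036 0.04  0.043] [array([543.3,   9.2]), array([16.5, 19.6]), np.float64(27.0)]
[0.4573 0.1095 0.0253] [0.016 0.026 0.031] [array([458.4, 109.6]), array([10.7,  9. ]), np.float64(2.2)]
```

Emit:
{"op": "drive_tool", "data": {
  "steps": [
    {"linear": [0,0,0.15],"rot": [0,0,0],"fingers": 0},
    {"linear": [0,0,0.33],"rot": [0,0,0],"fingers": 0},
    {"linear": [0.1,-0.2,0.33],"rot": [0,0,0],"fingers": 0},
    {"linear": [0.2,-0.4,0.33],"rot": [0,0,0],"fingers": 0},
    {"linear": [0.3,-0.6,0.33],"rot": [0,0,0],"fingers": 0},
    {"linear": [0.4,-0.8,0.33],"rot": [0,0,0],"fingers": 0},
    {"linear": [0.409,-0.993,0.33],"rot": [0,0,0],"fingers": 0},
    {"linear": [0.409,-0.993,0.33],"rot": [0,0,0],"fingers": 0},
    {"linear": [0.409,-0.993,0.33],"rot": [0,0,0],"fingers": 0}
  ]
}}

```text
time_s: 7.47
tcp_pos: [0.5435, -0.0798, 0.1096]
eef_rot: [0.996, 0.084, -0.0, -0.0]
contact_force: [-0.3, 1.2, -1.3]
gripper_width: 0.0212
finger_force: 59.7
```

```bash
python3 -c "
from h import *
where()
for n in('scene','top'):
  im,d,X=snap(n, 'g_'+n+'.png')
  for b in blobs(im,X,'blue',.0,.05,(.4,.65,-.3,.25),5): print(b['mean'],b['z'],b['rect'])
  for b in blobs(im,X,'teal',.0,.12,(.4,.65,-.3,-.0)): print('teal',b['mean'],b['z'],b['rect'])
"
```

```text
t 7.47 tcp [ 0.5435 -0.0798  0.1096] yaw_y -80.3 w 0.0212 F [-0.3  1.2 -1.3] T [-0.   -0.03  0.03] ff 59.7 q6 [-0.21  0.19  1.49 -0.    1.46  1.19]
[0.4656 0.1047 0.0238] [0.019 0.024 0.028] [array([465.7, 105.3]), array([ 5.9, 12.3]), np.float64(73.1)]
[0.4692 0.0833 0.022 ] [0.017 0.023 0.024] [array([469.1,  83.7]), array([10.4, 10.6]), np.float64(43.2)]
[0.4863 0.1034 0.0119] [0.007 0.012 0.019] [array([486.6, 103.1]), array([13.8, 20. ]), np.float64(42.9)]
[0.5469 0.0082 0.038 ] [0.035 0.038 0.041] [array([546.3,   7.4]), array([13.9, 15.7]), np.float64(26.8)]
[0.5958 0.0443 0.0489] [0.047 0.049 0.05 ] [array([595.1,  42.9]), array([12.6,  9.9]), np.float64(30.4)]
[ 0.5502 -0.0233  0.0382] [0.035 0.039 0.041] [array([550. , -23.7]), array([14.7, 14.4]), np.float64(7.8)]
teal [ 0.5667 -0.0845  0.0974] [0.09  0.096 0.117] [array([564.8, -75.8]), array([72.7, 49. ]), np.float64(71.7)]
[ 0.5422 -0.0226  0.0394] [0.034 0.04  0.042] [array([541.1, -24.4]), array([ 7.5, 18.3]), np.float64(2.2)]
[0.4841 0.1047 0.013 ] [0.01  0.013 0.016] [array([483.4, 104.9]), array([16., 19.]), np.float64(0.0)]
[0.4609 0.1071 0.0238] [0.012 0.025 0.028] [array([460.6, 107.4]), array([16.4,  6.6]), np.float64(12.7)]
[0.4634 0.0852 0.0213] [0.012 0.022 0.027] [array([463.5,  86. ]), array([16.9, 17.9]), np.float64(11.8)]
teal [ 0.5131 -0.081   0.0969] [0.092 0.096 0.113] [array([519.4, -82.5]), array([37.2, 38.5]), np.float64(9.5)]
```

View pics/g_top.png

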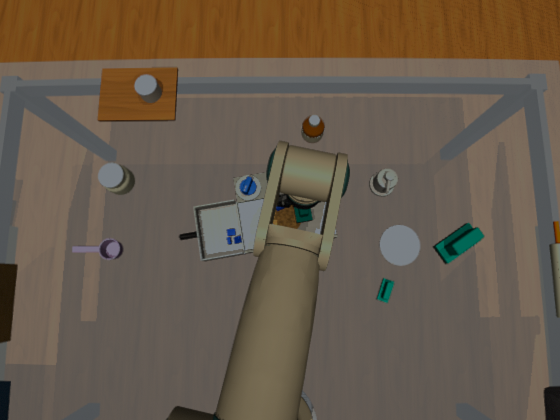

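Three chips lie in the dustpan around (234,236). The two left are by the scraper, which now sits behind them, so I'll sweep the second lane.

Emit:
{"op": "drive_tool", "data": {
  "steps": [
    {"linear": [0,0,-0.15],"rot": [0,0,0],"fingers": 0},
    {"linear": [0,0,-0.25],"rot": [0,0,0],"fingers": 0},
    {"linear": [0,0,-0.325],"rot": [0,0,0],"fingers": 0},
    {"linear": [0,0,-0.325],"rot": [0,0,0],"fingers": 0},
    {"linear": [0,0,-0.325],"rot": [0,0,0],"fingers": 0},
    {"linear": [0,0,-0.325],"rot": [0,0,0],"fingers": 0}
  ]
}}

```text
time_s: 8.07
tcp_pos: [0.544, -0.0774, 0.0616]
eef_rot: [0.996, 0.087, 0.0, 0.0]
contact_force: [0.4, 0.5, -2.3]
gripper_width: 0.0214
finger_force: 38.9
```

Emit:
{"op": "drive_tool", "data": {
  "steps": [
    {"linear": [-0.014,0.082,0],"rot": [0,0,0],"fingers": 0},
    {"linear": [-0.029,0.164,0],"rot": [0,0,0],"fingers": 0},
    {"linear": [-0.043,0.246,0],"rot": [0,0,0],"fingers": 0},
    {"linear": [-0.057,0.328,0],"rot": [0,0,0],"fingers": 0},
    {"linear": [-0.072,0.41,0],"rot": [0,0,0],"fingers": 0},
    {"linear": [-0.086,0.493,0],"rot": [0,0,0],"fingers": 0},
    {"linear": [-0.1,0.575,0],"rot": [0,0,0],"fingers": 0},
    {"linear": [-0.115,0.657,0],"rot": [0,0,0],"fingers": 0},
    {"linear": [-0.129,0.739,0],"rot": [0,0,0],"fingers": 0},
    {"linear": [-0.143,0.821,0],"rot": [0,0,0],"fingers": 0},
    {"linear": [-0.158,0.903,0],"rot": [0,0,0],"fingers": 0},
    {"linear": [-0.172,0.985,0],"rot": [0,0,0],"fingers": 0}
  ]
}}

```text
time_s: 9.07
tcp_pos: [0.5177, 0.071, 0.0613]
eef_rot: [0.996, 0.086, -0.0, -0.0]
contact_force: [0.6, 0.8, -2.2]
gripper_width: 0.0213
finger_force: 64.3
```

Emit:
{"op": "drive_tool", "data": {
  "steps": [
    {"linear": [-0.012,0.066,0],"rot": [0,0,0],"fingers": 0},
    {"linear": [-0.012,0.066,0],"rot": [0,0,0],"fingers": 0},
    {"linear": [-0.012,0.066,0],"rot": [0,0,0],"fingers": 0},
    {"linear": [-0.012,0.066,0.5],"rot": [0,0,0],"fingers": 0},
    {"linear": [-0.012,0.066,0.5],"rot": [0,0,0],"fingers": 0},
    {"linear": [-0.012,0.066,0.5],"rot": [0,0,0],"fingers": 0}
  ]
}}

```text
time_s: 9.57
tcp_pos: [0.5198, 0.0793, 0.1441]
eef_rot: [0.996, 0.086, 0.006, 0.0]
contact_force: [1.5, 0.3, -0.3]
gripper_width: 0.0212
finger_force: 64.4
```

```bash
python3 -c "
from h import *
where()
for n in('scene','top'):
  im,d,X=snap(n, 'i_'+n+'.png')
  for b in blobs(im,X,'blue',.0,.05,(.4,.65,-.3,.25),5): print(b['mean'],b['z'],b['rect'])
"
```

```text
t 9.57 tcp [0.5198 0.0793 0.1441] yaw_y -80.1 w 0.0212 F [ 1.5  0.3 -0.3] T [-0.05 -0.02 -0.01] ff 64.4 q6 [ 0.08  0.09  1.54 -0.    1.5   1.48]
[0.4842 0.1029 0.0114] [0.002 0.012 0.017] [array([480.2, 102.5]), array([14.6, 28.8]), np.float64(88.4)]
[0.4713 0.0825 0.0232] [0.017 0.022 0.032] [array([472.8,  82.3]), array([13.5, 10.3]), np.float64(72.5)]
[0.5336 0.1038 0.0202] [0.014 0.02  0.023] [array([532.5, 103.5]), array([14.8, 25.8]), np.float64(13.4)]
[0.5876 0.0514 0.0476] [0.045 0.048 0.049] [array([588.5,  51.5]), array([ 6. , 14.3]), np.float64(88.5)]
[0.4816 0.1056 0.0135] [0.01  0.014 0.017] [array([483.1, 104.9]), array([16.1, 19. ]), np.float64(2.8)]
[0.4609 0.107  0.0248] [0.015 0.026 0.029] [array([460.7, 107.2]), array([16. ,  6.7]), np.float64(13.7)]
[0.4632 0.0897 0.0177] [0.01  0.018 0.023] [array([463.2,  90.9]), array([ 9.1, 13.4]), np.float64(88.6)]
```

Emit:
{"op": "drive_tool", "data": {
  "steps": [
    {"linear": [-0.03,-0.2,0],"rot": [0,0,0],"fingers": 0},
    {"linear": [-0.06,-0.4,0],"rot": [0,0,0],"fingers": 0},
    {"linear": [-0.09,-0.6,0],"rot": [0,0,0],"fingers": 0},
    {"linear": [-0.12,-0.8,0],"rot": [0,0,0],"fingers": 0},
    {"linear": [-0.154,-0.929,0],"rot": [0,0,0],"fingers": 0}
  ]
}}

```text
time_s: 10.08
tcp_pos: [0.4918, -0.0623, 0.1345]
eef_rot: [0.996, 0.085, -0.002, 0.0]
contact_force: [0.2, -0.2, -0.3]
gripper_width: 0.021
finger_force: 64.4
```

Emit:
{"op": "drive_tool", "data": {
  "steps": [
    {"linear": [-0.03,-0.2,0],"rot": [0,0,0],"fingers": 0},
    {"linear": [-0.06,-0.4,0],"rot": [0,0,0],"fingers": 0},
    {"linear": [-0.09,-0.6,0],"rot": [0,0,0],"fingers": 0},
    {"linear": [-0.12,-0.8,0],"rot": [0,0,0],"fingers": 0},
    {"linear": [-0.154,-0.929,0],"rot": [0,0,0],"fingers": 0}
  ]
}}

```text
time_s: 10.5
tcp_pos: [0.4686, -0.2016, 0.1345]
eef_rot: [0.996, 0.085, -0.001, -0.0]
contact_force: [0.7, 0.5, -0.7]
gripper_width: 0.0208
finger_force: 64.4
```

Emit:
{"op": "drive_tool", "data": {
  "steps": [
    {"linear": [-0.03,-0.2,0],"rot": [0,0,0],"fingers": 0},
    {"linear": [-0.06,-0.4,0],"rot": [0,0,0],"fingers": 0},
    {"linear": [-0.09,-0.6,0],"rot": [0,0,0],"fingers": 0},
    {"linear": [-0.12,-0.8,0],"rot": [0,0,0],"fingers": 0},
    {"linear": [-0.154,-0.929,0],"rot": [0,0,0],"fingers": 0},
    {"linear": [-0.154,-0.929,0],"rot": [0,0,0],"fingers": 0},
    {"linear": [-0.154,-0.929,0],"rot": [0,0,0],"fingers": 0}
  ]
}}

```text
time_s: 11.08
tcp_pos: [0.4457, -0.3389, 0.1343]
eef_rot: [0.996, 0.085, -0.001, -0.001]
contact_force: [-0.2, 1.2, -1.4]
gripper_width: 0.0209
finger_force: 64.3
```

```bash
python3 -c "
from h import *
where()
for n in('scene','top'):
  im,d,X=snap(n, 'j_'+n+'.png')
  if n=='top': cv2.imwrite('pics/j_crop.png',cv2.resize(cv2.cvtColor(im[150:280,180:440],cv2.COLOR_RGB2BGR),None,fx=3,fy=3,interpolation=cv2.INTER_CUBIC))
  for b in blobs(im,X,'blue',.0,.05,(.4,.65,-.3,.25),5): print(b['mean'],b['z'],b['rect'])
  for b in blobs(im,X,'teal',.0,.25,(.38,.55,-.42,-.26)): print('teal',b['mean'],b['z'],b['rect'])
  for b in blobs(im,X,'any',.045,.085,(.5,.75,-.45,-.2),60): print('disp',b['mean'],b['rect'])
"
```

```text
t 11.08 tcp [ 0.4457 -0.3389  0.1343] yaw_y -80.2 w 0.0209 F [-0.2  1.2 -1.4] T [0.03 0.01 0.03] ff 64.3 q6 [-0.72  0.2   1.43  0.    1.51  0.68]
[0.4652 0.1052 0.023 ] [0.016 0.023 0.03 ] [array([464.1, 104.9]), array([ 6.7, 12.3]), np.float64(67.3)]
[0.4688 0.084  0.0215] [0.014 0.022 0.027] [array([468.2,  84.6]), array([10.4, 16.7]), np.float64(43.8)]
[0.4866 0.1024 0.0123] [0.006 0.012 0.019] [array([487.3, 102.3]), array([13.9, 23.1]), np.float64(42.3)]
[0.5345 0.1038 0.02  ] [0.012 0.021 0.027] [array([534. , 104.3]), array([13.4, 27.4]), np.float64(22.8)]
teal [ 0.4657 -0.34    0.1444] [0.117 0.143 0.206] [array([ 463.4, -345.1]), array([54.4, 48.4]), np.float64(19.7)]
disp [ 0.6221 -0.3036  0.0689] [array([ 616. , -299.9]), array([52.4, 53.8]), np.float64(24.4)]
[0.5971 0.0409 0.0485] [0.048 0.048 0.05 ] [array([597.4,  41.5]), array([5.5, 5.9]), np.float64(48.1)]
[0.5294 0.1051 0.0206] [0.013 0.02  0.029] [array([529. , 105.4]), array([17.6, 35.3]), np.float64(19.4)]
[0.4838 0.1048 0.0138] [0.01  0.014 0.018] [array([483.2, 105. ]), array([15.9, 18.8]), np.float64(1.7)]
[0.4609 0.107  0.0243] [0.013 0.025 0.03 ] [array([461. , 107.3]), array([16.1,  6.7]), np.float64(11.7)]
[0.4638 0.0852 0.0209] [0.011 0.021 0.027] [array([463.2,  86.1]), array([16.8, 17.8]), np.float64(11.9)]
teal [ 0.4708 -0.3231  0.1266] [0.115 0.121 0.175] [array([ 466.2, -312. ]), array([20.1, 67.7]), np.float64(17.5)]
teal [ 0.4122 -0.353   0.1343] [0.119 0.122 0.164] [array([ 412.1, -351.5]), array([21. , 13.8]), np.float64(70.0)]
disp [ 0.6109 -0.2935  0.0691] [array([ 613.8, -298. ]), array([52.8, 52.8]), np.float64(4.3)]
```

View pics/j_crop.png

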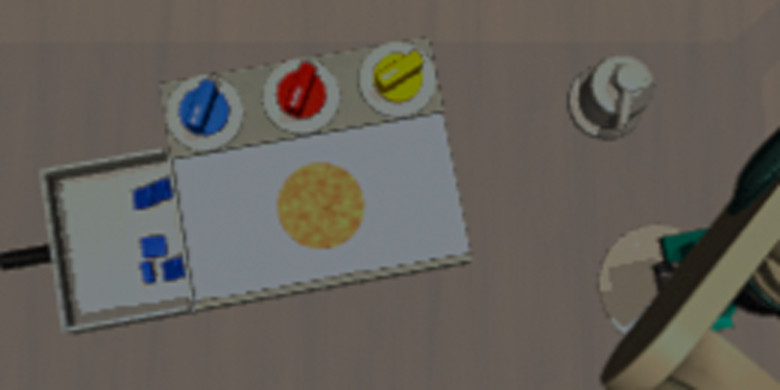

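Plate is clear: all five chips are in the dustpan, two of them touching at (153,193) in the crop. Now I'll set the scraper down.

Emit:
{"op": "drive_tool", "data": {
  "steps": [
    {"linear": [0.033,0,-0.2],"rot": [0,0,0],"fingers": 0},
    {"linear": [0.033,0,-0.4],"rot": [0,0,0],"fingers": 0},
    {"linear": [0.033,0,-0.55],"rot": [0,0,0],"fingers": 0},
    {"linear": [0.033,0,-0.6],"rot": [0,0,0],"fingers": 0},
    {"linear": [0.033,0,-0.62],"rot": [0,0,0],"fingers": 0},
    {"linear": [0.033,0,-0.635],"rot": [0,0,0],"fingers": 0},
    {"linear": [0.033,0,-0.635],"rot": [0,0,0],"fingers": 0},
    {"linear": [0.033,0,-0.635],"rot": [0,0,0],"fingers": 0}
  ]
}}

```text
time_s: 11.85
tcp_pos: [0.4527, -0.3389, 0.0429]
eef_rot: [0.996, 0.086, 0.001, 0.001]
contact_force: [0.0, -0.4, -0.9]
gripper_width: 0.0211
finger_force: 64.4
```

```bash
python3 -c "
from h import *
where()
im,d,X=snap('scene', 'k_scene.png')
for b in blobs(im,X,'teal',.0,.25,(.38,.55,-.42,-.26)): print('teal',b['mean'],b['z'],b['rect'])
cv2.imwrite('pics/k_crop.png',cv2.resize(cv2.cvtColor(im[180:320,100:280],cv2.COLOR_RGB2BGR),None,fx=4,fy=4,interpolation=cv2.INTER_CUBIC))
"
```

```text
t 11.85 tcp [ 0.4527 -0.3389  0.0429] yaw_y -80.1 w 0.0211 F [ 0.  -0.4 -0.9] T [-0.01  0.01 -0.03] ff 64.4 q6 [-0.71  0.31  1.5  -0.    1.33  0.69]
teal [ 0.4729 -0.34    0.0561] [0.026 0.055 0.133] [array([ 470.6, -345. ]), array([50.6, 46.6]), np.float64(17.4)]
```

View pics/k_crop.png

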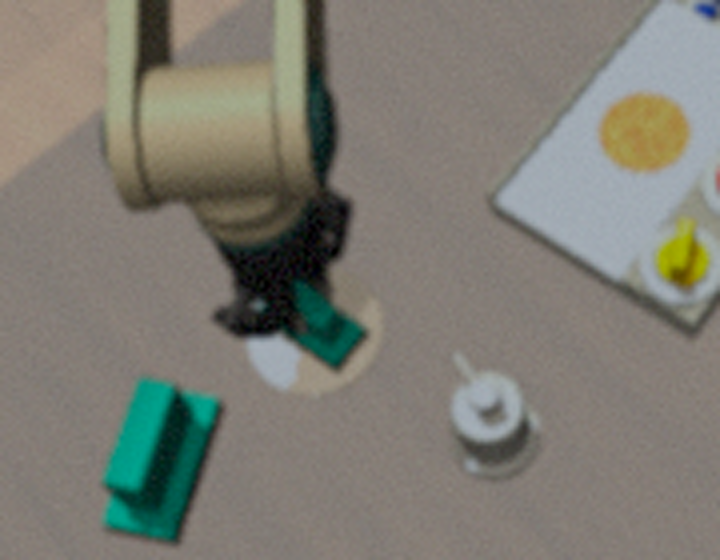

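Upright and above the coaster, at about (330,330) in the crop. I'll lower the last 5 mm, release and rise.

Emit:
{"op": "drive_tool", "data": {
  "steps": [
    {"linear": [0,0,-0.015],"rot": [0,0,0],"fingers": 0},
    {"linear": [0,0,-0.03],"rot": [0,0,0],"fingers": 0},
    {"linear": [0,0,-0.03],"rot": [0,0,0],"fingers": 0},
    {"linear": [0,0,-0.03],"rot": [0,0,0],"fingers": 0}
  ]
}}

```text
time_s: 12.23
tcp_pos: [0.4525, -0.339, 0.0376]
eef_rot: [0.996, 0.086, 0.001, 0.001]
contact_force: [0.7, -0.9, 3.5]
gripper_width: 0.0208
finger_force: 64.9
```

Emit:
{"op": "drive_tool", "data": {
  "steps": [
    {"linear": [0,0,0],"rot": [0,0,0],"fingers": 0.4},
    {"linear": [0,0,0],"rot": [0,0,0],"fingers": 0.6},
    {"linear": [0,0,0],"rot": [0,0,0],"fingers": 0.6},
    {"linear": [0,0,0],"rot": [0,0,0],"fingers": 0.6},
    {"linear": [0,0,0],"rot": [0,0,0],"fingers": 0.6},
    {"linear": [0,0,0.2],"rot": [0,0,0],"fingers": 0.6},
    {"linear": [0,0,0.45],"rot": [0,0,0],"fingers": 0.6},
    {"linear": [0,0,0.7],"rot": [0,0,0],"fingers": 0.6},
    {"linear": [0,0,0.85],"rot": [0,0,0],"fingers": 0.6},
    {"linear": [0,0,0.85],"rot": [0,0,0],"fingers": 0.6}
  ]
}}

```text
time_s: 13.07
tcp_pos: [0.4539, -0.3401, 0.171]
eef_rot: [0.996, 0.086, 0.004, 0.004]
contact_force: [0.2, -0.6, 0.6]
gripper_width: 0.0508
finger_force: 0.0
```

```bash
python3 -c "
from h import *
where()
for n in('scene','top'):
  im,d,X=snap(n)
  for b in blobs(im,X,'teal',.06,.08,(.38,.55,-.42,-.26)): print('teal',b['mean'],b['z'],b['rect'])
  for k in ('red','yellow','blue'):
    for b in blobs(im,X,k,.07,.095,(.5,.7,-.2,.2),30): print(k,b['mean'],b['z'],b['rect'])
"
```

```text
t 13.07 tcp [ 0.4539 -0.3401  0.171 ] yaw_y -80.1 w 0.0508 F [ 0.2 -0.6  0.6] T [ 0.03 -0.06 -0.01] ff 0.0 q6 [-0.71  0.19  1.37 -0.    1.57  0.69]
teal [ 0.4538 -0.341   0.0658] [0.061 0.066 0.07 ] [array([ 453.6, -341. ]), array([58.7, 18.6]), np.float64(8.4)]
red [ 0.6204 -0.0313  0.079 ] [0.07  0.08  0.085] [array([617.4, -28.8]), array([13.6, 36.7]), np.float64(68.9)]
yellow [ 0.633  -0.1164  0.0812] [0.071 0.082 0.086] [array([ 629.7, -112.8]), array([14.3, 35.1]), np.float64(29.9)]
blue [0.6027 0.0533 0.0793] [0.073 0.08  0.084] [array([602.1,  54.2]), array([14.2, 37.2]), np.float64(70.6)]
teal [ 0.4757 -0.3321  0.0645] [0.061 0.064 0.067] [array([ 475.8, -333.1]), array([ 4.7, 16.9]), np.float64(17.9)]
red [ 0.6111 -0.0258  0.081 ] [0.074 0.081 0.085] [array([611.1, -25.4]), array([14. , 41.2]), np.float64(69.1)]
yellow [ 0.6251 -0.1092  0.0808] [0.071 0.081 0.085] [array([ 625.8, -108.8]), array([13.8, 41.3]), np.float64(33.6)]
blue [0.5956 0.0574 0.0811] [0.072 0.081 0.085] [array([596. ,  58.4]), array([14. , 39.7]), np.float64(70.7)]
```

Emit:
{"op": "drive_tool", "data": {
  "steps": [
    {"linear": [0.178,0.347,0],"rot": [0,0,0.87],"fingers": 0.6},
    {"linear": [0.178,0.347,0],"rot": [0,0,0.87],"fingers": 0.6},
    {"linear": [0.178,0.347,0],"rot": [0,0,0.87],"fingers": 0.6},
    {"linear": [0.178,0.347,0],"rot": [0,0,0.87],"fingers": 0.6}
  ]
}}

```text
time_s: 13.5
tcp_pos: [0.4783, -0.2848, 0.1617]
eef_rot: [0.953, 0.303, -0.001, -0.002]
contact_force: [0.2, -0.7, 0.4]
gripper_width: 0.0508
finger_force: 0.0
```

Emit:
{"op": "drive_tool", "data": {
  "steps": [
    {"linear": [0.178,0.347,0],"rot": [0,0,0.87],"fingers": 0.6},
    {"linear": [0.178,0.347,0],"rot": [0,0,0.87],"fingers": 0.6},
    {"linear": [0.178,0.347,0],"rot": [0,0,0.87],"fingers": 0.6},
    {"linear": [0.178,0.347,0],"rot": [0,0,0.87],"fingers": 0.6}
  ]
}}

```text
time_s: 13.83
tcp_pos: [0.5049, -0.2328, 0.1616]
eef_rot: [0.865, 0.502, -0.001, -0.002]
contact_force: [-0.7, 0.0, -0.2]
gripper_width: 0.0512
finger_force: 0.0
```

Emit:
{"op": "drive_tool", "data": {
  "steps": [
    {"linear": [0.178,0.347,0],"rot": [0,0,0.87],"fingers": 0.6},
    {"linear": [0.178,0.347,0],"rot": [0,0,0.87],"fingers": 0.6},
    {"linear": [0.178,0.347,0],"rot": [0,0,0.87],"fingers": 0.6},
    {"linear": [0.178,0.347,0],"rot": [0,0,0.87],"fingers": 0.6}
  ]
}}

```text
time_s: 14.17
tcp_pos: [0.5316, -0.1808, 0.1616]
eef_rot: [0.736, 0.677, -0.001, -0.002]
contact_force: [-0.2, 0.1, 0.0]
gripper_width: 0.0512
finger_force: 0.0
```

Emit:
{"op": "drive_tool", "data": {
  "steps": [
    {"linear": [0.178,0.347,0],"rot": [0,0,0.87],"fingers": 0.6},
    {"linear": [0.178,0.347,0],"rot": [0,0,0.87],"fingers": 0.6},
    {"linear": [0.178,0.347,0],"rot": [0,0,0.87],"fingers": 0.6},
    {"linear": [0.178,0.347,0],"rot": [0,0,0.87],"fingers": 0.6}
  ]
}}

```text
time_s: 14.5
tcp_pos: [0.5582, -0.1288, 0.1614]
eef_rot: [0.573, 0.82, -0.001, -0.002]
contact_force: [-0.4, -0.5, 0.8]
gripper_width: 0.0514
finger_force: 0.0
```

Emit:
{"op": "drive_tool", "data": {
  "steps": [
    {"linear": [0.178,0.347,0],"rot": [0,0,0.87],"fingers": 0.6},
    {"linear": [0.178,0.347,0],"rot": [0,0,0.87],"fingers": 0.6},
    {"linear": [0.178,0.347,0],"rot": [0,0,0.87],"fingers": 0.6},
    {"linear": [0.178,0.347,0],"rot": [0,0,0.87],"fingers": 0.6}
  ]
}}

```text
time_s: 14.83
tcp_pos: [0.5848, -0.0768, 0.1613]
eef_rot: [0.383, 0.924, -0.0, -0.002]
contact_force: [-0.6, -0.6, 0.3]
gripper_width: 0.0509
finger_force: 0.0
```

Emit:
{"op": "drive_tool", "data": {
  "steps": [
    {"linear": [0.178,0.347,0],"rot": [0,0,0.87],"fingers": 0.5},
    {"linear": [0.178,0.347,0],"rot": [0,0,0.87],"fingers": 0.5},
    {"linear": [0.178,0.347,0],"rot": [0,0,0.87],"fingers": 0.5},
    {"linear": [0.178,0.347,0],"rot": [0,0,0.87],"fingers": 0.5},
    {"linear": [0.178,0.347,0],"rot": [0,0,0.87],"fingers": 0.5},
    {"linear": [0.178,0.347,0],"rot": [0,0,0.87],"fingers": 0.5}
  ]
}}

```text
time_s: 15.33
tcp_pos: [0.6114, -0.0261, 0.1622]
eef_rot: [0.18, 0.984, -0.0, -0.002]
contact_force: [-0.7, -0.5, 0.0]
gripper_width: 0.0424
finger_force: 0.0
```

```bash
python3 -c "
from h import *
where()"
```

```text
t 15.33 tcp [ 0.6114 -0.0261  0.1622] yaw_y 69.3 w 0.0424 F [-0.7 -0.5  0. ] T [0.   0.01 0.03] ff 0.0 q6 [-0.1   0.33  1.23  0.    1.59 -1.31]
```

Emit:
{"op": "drive_tool", "data": {
  "steps": [
    {"linear": [0.007,0,-0.2],"rot": [0,0,0],"fingers": 0.5},
    {"linear": [0.007,0,-0.4],"rot": [0,0,0],"fingers": 0.5},
    {"linear": [0.007,0,-0.55],"rot": [0,0,0],"fingers": 0.5},
    {"linear": [0.007,0,-0.63],"rot": [0,0,0],"fingers": 0.5},
    {"linear": [0.007,0,-0.66],"rot": [0,0,0],"fingers": 0.5},
    {"linear": [0.007,0,-0.66],"rot": [0,0,0],"fingers": 0.5},
    {"linear": [0.007,0,-0.66],"rot": [0,0,0],"fingers": 0},
    {"linear": [0.007,0,-0.66],"rot": [0,0,0],"fingers": 0},
    {"linear": [0.007,0,-0.66],"rot": [0,0,0],"fingers": 0},
    {"linear": [0.007,0,-0.66],"rot": [0,0,0],"fingers": 0},
    {"linear": [0.007,0,-0.66],"rot": [0,0,0],"fingers": 0},
    {"linear": [0.007,0,-0.66],"rot": [0,0,0],"fingers": 0}
  ],
  "newtons": 60
}}

```text
time_s: 16.33
tcp_pos: [0.6143, -0.026, 0.0673]
eef_rot: [0.178, 0.984, 0.0, 0.002]
contact_force: [0.3, 1.0, 6.5]
gripper_width: 0.0122
finger_force: 60.1
```

```bash
python3 -c "
from h import *
where()"
```

```text
t 16.33 tcp [ 0.6143 -0.026   0.0673] yaw_y 69.4 w 0.0122 F [0.3 1.  6.5] T [ 0.14  0.06 -0.01] ff 60.1 q6 [-0.1   0.41  1.32  0.    1.41 -1.31]
```

Emit:
{"op": "drive_tool", "data": {
  "steps": [
    {"linear": [0,0,0],"rot": [0,0,-0.25],"fingers": 0},
    {"linear": [0,0,0],"rot": [0,0,-0.5],"fingers": 0},
    {"linear": [0,0,0],"rot": [0,0,-0.75],"fingers": 0},
    {"linear": [0,0,0],"rot": [0,0,-1],"fingers": 0},
    {"linear": [0,0,0],"rot": [0,0,-1],"fingers": 0}
  ]
}}

```text
time_s: 16.75
tcp_pos: [0.614, -0.0265, 0.0673]
eef_rot: [0.419, 0.908, 0.0, 0.001]
contact_force: [-1.5, -0.4, 6.6]
gripper_width: 0.0124
finger_force: 60.3
```

```bash
python3 -c "
from h import *
where()"
```

```text
t 16.75 tcp [ 0.614  -0.0265  0.0673] yaw_y 40.4 w 0.0124 F [-1.5 -0.4  6.6] T [-0.16  0.43 -0.09] ff 60.3 q6 [-0.1   0.41  1.32 -0.    1.41 -0.81]
```

Emit:
{"op": "drive_tool", "data": {
  "steps": [
    {"linear": [0,0,0],"rot": [0,0,-0.25],"fingers": 0},
    {"linear": [0,0,0],"rot": [0,0,-0.5],"fingers": 0},
    {"linear": [0,0,0],"rot": [0,0,-0.75],"fingers": 0},
    {"linear": [0,0,0],"rot": [0,0,-1],"fingers": 0},
    {"linear": [0,0,0],"rot": [0,0,-1],"fingers": 0}
  ]
}}

```text
time_s: 17.17
tcp_pos: [0.6135, -0.0267, 0.0673]
eef_rot: [0.631, 0.776, 0.0, 0.001]
contact_force: [-4.3, -1.0, 9.2]
gripper_width: 0.0127
finger_force: 60.5
```

Emit:
{"op": "drive_tool", "data": {
  "steps": [
    {"linear": [0,0,0],"rot": [0,0,-0.25],"fingers": 0},
    {"linear": [0,0,0],"rot": [0,0,-0.5],"fingers": 0},
    {"linear": [0,0,0],"rot": [0,0,-0.75],"fingers": 0},
    {"linear": [0,0,0],"rot": [0,0,-1],"fingers": 0},
    {"linear": [0,0,0],"rot": [0,0,-1],"fingers": 0}
  ]
}}

```text
time_s: 17.58
tcp_pos: [0.613, -0.0267, 0.0673]
eef_rot: [0.803, 0.595, -0.0, 0.0]
contact_force: [-8.4, -1.0, 10.8]
gripper_width: 0.0122
finger_force: 60.7
```

```bash
python3 -c "
from h import *
where()"
```

```text
t 17.58 tcp [ 0.613  -0.0267  0.0673] yaw_y -16.9 w 0.0122 F [-8.4 -1.  10.8] T [-0.19  1.43 -0.06] ff 60.7 q6 [-0.1   0.41  1.32 -0.    1.41  0.19]
```

Emit:
{"op": "drive_tool", "data": {
  "steps": [
    {"linear": [-0.01,0,0],"rot": [0,0,-0.25],"fingers": 0},
    {"linear": [-0.01,0,0],"rot": [0,0,-0.5],"fingers": 0},
    {"linear": [-0.01,0,0],"rot": [0,0,-0.75],"fingers": 0},
    {"linear": [-0.01,0,0],"rot": [0,0,-1],"fingers": 0},
    {"linear": [-0.01,0,0],"rot": [0,0,-1],"fingers": 0}
  ]
}}

```text
time_s: 18.0
tcp_pos: [0.6124, -0.0264, 0.0673]
eef_rot: [0.926, 0.378, 0.001, 0.001]
contact_force: [-3.3, -0.2, 7.8]
gripper_width: 0.0123
finger_force: 60.3
```

```bash
python3 -c "
from h import *
where()"
```

```text
t 18.0 tcp [ 0.6124 -0.0264  0.0673] yaw_y -45.5 w 0.0123 F [-3.3 -0.2  7.8] T [-0.03  0.62 -0.08] ff 60.3 q6 [-0.1   0.4   1.33 -0.    1.41  0.69]
```

Emit:
{"op": "drive_tool", "data": {
  "steps": [
    {"linear": [0,0,0],"rot": [0,0,-0.15],"fingers": 0},
    {"linear": [0,0,0],"rot": [0,0,-0.3],"fingers": 0},
    {"linear": [0,0,0],"rot": [0,0,-0.3],"fingers": 0}
  ]
}}

```text
time_s: 18.25
tcp_pos: [0.6124, -0.0263, 0.0674]
eef_rot: [0.95, 0.311, 0.001, 0.001]
contact_force: [-4.3, -1.7, 7.7]
gripper_width: 0.0125
finger_force: 74.8
```

```bash
python3 -c "
from h import *
where()"
```

```text
t 18.25 tcp [ 0.6124 -0.0263  0.0674] yaw_y -53.8 w 0.0125 F [-4.3 -1.7  7.7] T [-0.13  0.56  1.63] ff 74.8 q6 [-0.1   0.4   1.33 -0.    1.41  0.84]
```

Emit:
{"op": "drive_tool", "data": {
  "steps": [
    {"linear": [0,0,0],"rot": [0,0,-0.15],"fingers": 0},
    {"linear": [0,0,0],"rot": [0,0,-0.3],"fingers": 0},
    {"linear": [0,0,0],"rot": [0,0,-0.3],"fingers": 0}
  ]
}}

```text
time_s: 18.5
tcp_pos: [0.6124, -0.0263, 0.0676]
eef_rot: [0.971, 0.241, 0.001, 0.002]
contact_force: [-3.7, -2.7, 8.6]
gripper_width: 0.012
finger_force: 141.4
```

```bash
python3 -c "
from h import *
where()"
```

```text
t 18.5 tcp [ 0.6124 -0.0263  0.0676] yaw_y -62.1 w 0.012 F [-3.7 -2.7  8.6] T [-0.44  0.6   4.08] ff 141.4 q6 [-0.1   0.4   1.33 -0.    1.41  0.98]
```

Emit:
{"op": "drive_tool", "data": {
  "steps": [
    {"linear": [0,0,0],"rot": [0,0,0.2],"fingers": 0},
    {"linear": [0,0,0],"rot": [0,0,0.385],"fingers": 0},
    {"linear": [0,0,0],"rot": [0,0,0.385],"fingers": 0},
    {"linear": [0,0,0],"rot": [0,0,0.385],"fingers": 0.5},
    {"linear": [0,0,0],"rot": [0,0,0.385],"fingers": 0.5},
    {"linear": [0,0,0],"rot": [0,0,0.385],"fingers": 0.5},
    {"linear": [0,0,0],"rot": [0,0,0.385],"fingers": 0.5},
    {"linear": [0,0,0.2],"rot": [0,0,0.385],"fingers": 0.5},
    {"linear": [0,0,0.4],"rot": [0,0,0.385],"fingers": 0.5},
    {"linear": [0,0,0.6],"rot": [0,0,0.385],"fingers": 0.5}
  ]
}}

```text
time_s: 19.33
tcp_pos: [0.6112, -0.0261, 0.1555]
eef_rot: [0.944, 0.331, -0.001, -0.0]
contact_force: [-0.0, -0.3, -0.3]
gripper_width: 0.0427
finger_force: 0.0
```

Emit:
{"op": "drive_tool", "data": {
  "steps": [
    {"linear": [0.033,-0.187,0],"rot": [0,0,0.982],"fingers": 0.5},
    {"linear": [0.033,-0.187,0],"rot": [0,0,0.982],"fingers": 0.5},
    {"linear": [0.033,-0.187,0],"rot": [0,0,0.982],"fingers": 0.5},
    {"linear": [0.033,-0.187,0],"rot": [0,0,0.982],"fingers": 0.5},
    {"linear": [0.033,-0.187,0],"rot": [0,0,0.982],"fingers": 0.5}
  ]
}}

```text
time_s: 19.75
tcp_pos: [0.6165, -0.0544, 0.1549]
eef_rot: [0.834, 0.552, -0.0, -0.0]
contact_force: [0.2, -0.8, 0.2]
gripper_width: 0.0426
finger_force: 0.0
```

Emit:
{"op": "drive_tool", "data": {
  "steps": [
    {"linear": [0.033,-0.187,0],"rot": [0,0,0.982],"fingers": 0.5},
    {"linear": [0.033,-0.187,0],"rot": [0,0,0.982],"fingers": 0.5},
    {"linear": [0.033,-0.187,0],"rot": [0,0,0.982],"fingers": 0.5},
    {"linear": [0.033,-0.187,0],"rot": [0,0,0.982],"fingers": 0.5},
    {"linear": [0.033,-0.187,0],"rot": [0,0,0.982],"fingers": 0.5}
  ]
}}

```text
time_s: 20.17
tcp_pos: [0.6215, -0.0823, 0.1549]
eef_rot: [0.676, 0.737, -0.0, -0.0]
contact_force: [-0.7, -0.3, 0.3]
gripper_width: 0.0423
finger_force: 0.0
```

Emit:
{"op": "drive_tool", "data": {
  "steps": [
    {"linear": [0.033,-0.187,0],"rot": [0,0,0.982],"fingers": 0.5},
    {"linear": [0.033,-0.187,0],"rot": [0,0,0.982],"fingers": 0.5},
    {"linear": [0.033,-0.187,0],"rot": [0,0,0.982],"fingers": 0.5},
    {"linear": [0.033,-0.187,0],"rot": [0,0,0.982],"fingers": 0.5},
    {"linear": [0.033,-0.187,0],"rot": [0,0,0.982],"fingers": 0.5},
    {"linear": [0.033,-0.187,0],"rot": [0,0,0.982],"fingers": 0.5}
  ]
}}

```text
time_s: 20.67
tcp_pos: [0.6265, -0.1102, 0.155]
eef_rot: [0.48, 0.877, 0.0, -0.0]
contact_force: [0.2, -0.7, -0.9]
gripper_width: 0.0425
finger_force: 0.0
```

```bash
cat > st.py <<'E'
from h import *
where()
for n in('scene','top'):
  im,d,X=snap(n)
  for k in ('red','yellow','blue'):
    for b in blobs(im,X,k,.06,.095,(.5,.7,-.2,.2),15): print(n,k,b['mean'],b['rect'])
  for b in blobs(im,X,'teal',.06,.08,(.38,.55,-.45,-.24)): print('teal',b['mean'],b['z'],b['rect'])
  for b in blobs(im,X,'any',.045,.085,(.5,.75,-.45,-.2),60): print('disp',b['mean'],b['rect'])
E
python3 st.py
```

```text
t 20.67 tcp [ 0.6265 -0.1102  0.155 ] yaw_y 32.7 w 0.0425 F [ 0.2 -0.7 -0.9] T [ 0.06 -0.01 -0.01] ff 0.0 q6 [-0.23  0.4   1.15  0.    1.59 -0.8 ]
scene yellow [ 0.6309 -0.1132  0.0785] [array([ 628.8, -111.1]), array([14., 39.]), np.float64(33.2)]
scene blue [0.605  0.0521 0.0755] [array([603.8,  53.7]), array([13.6, 36.7]), np.float64(72.2)]
teal [ 0.454  -0.3404  0.0659] [0.061 0.066 0.071] [array([ 454.4, -340.3]), array([60.3, 20.7]), np.float64(7.3)]
disp [ 0.6459 -0.3112  0.0691] [array([ 641. , -307.9]), array([53.3, 51.6]), np.float64(82.7)]
top yellow [ 0.6279 -0.1103  0.0817] [array([ 626.2, -108.9]), array([14.1, 26.3]), np.float64(36.2)]
top blue [0.5946 0.0571 0.0789] [array([596.2,  58. ]), array([13.7, 40.7]), np.float64(70.8)]
teal [ 0.4486 -0.338   0.0656] [0.061 0.066 0.07 ] [array([ 448.7, -338.4]), array([60. , 19.8]), np.float64(9.5)]
disp [ 0.6347 -0.3009  0.069 ] [array([ 637.3, -305.6]), array([52.5, 52.6]), np.float64(64.5)]
```

Emit:
{"op": "drive_tool", "data": {
  "steps": [
    {"linear": [0.003,0,-0.2],"rot": [0,0,0.02],"fingers": 0.5},
    {"linear": [0.003,0,-0.4],"rot": [0,0,0.02],"fingers": 0.5},
    {"linear": [0.003,0,-0.52],"rot": [0,0,0.02],"fingers": 0.5},
    {"linear": [0.003,0,-0.59],"rot": [0,0,0.02],"fingers": 0.5},
    {"linear": [0.003,0,-0.59],"rot": [0,0,0.02],"fingers": 0.5},
    {"linear": [0.003,0,-0.59],"rot": [0,0,0.02],"fingers": 0},
    {"linear": [0.003,0,-0.59],"rot": [0,0,0.02],"fingers": 0},
    {"linear": [0.003,0,-0.59],"rot": [0,0,0.02],"fingers": 0},
    {"linear": [0.003,0,-0.59],"rot": [0,0,0.02],"fingers": 0},
    {"linear": [0.003,0,-0.59],"rot": [0,0,0.02],"fingers": 0},
    {"linear": [0.003,0,-0.59],"rot": [0,0,0.02],"fingers": 0}
  ],
  "newtons": 60
}}

```text
time_s: 21.68
tcp_pos: [0.6284, -0.1103, 0.0691]
eef_rot: [0.472, 0.882, 0.001, 0.002]
contact_force: [2.9, 1.5, 5.8]
gripper_width: 0.0124
finger_force: 60.9
```

Emit:
{"op": "drive_tool", "data": {
  "steps": [
    {"linear": [0,0,0],"rot": [0,0,-0.25],"fingers": 0},
    {"linear": [0,0,0],"rot": [0,0,-0.5],"fingers": 0},
    {"linear": [0,0,0],"rot": [0,0,-0.75],"fingers": 0},
    {"linear": [0,0,0],"rot": [0,0,-1],"fingers": 0},
    {"linear": [0,0,0],"rot": [0,0,-1],"fingers": 0}
  ]
}}

```text
time_s: 22.1
tcp_pos: [0.6279, -0.1104, 0.0691]
eef_rot: [0.678, 0.735, 0.001, 0.002]
contact_force: [-0.9, 1.4, 7.7]
gripper_width: 0.0122
finger_force: 61.1
```

Emit:
{"op": "drive_tool", "data": {
  "steps": [
    {"linear": [0,0,0],"rot": [0,0,-0.25],"fingers": 0},
    {"linear": [0,0,0],"rot": [0,0,-0.5],"fingers": 0},
    {"linear": [0,0,0],"rot": [0,0,-0.75],"fingers": 0},
    {"linear": [0,0,0],"rot": [0,0,-1],"fingers": 0},
    {"linear": [0,0,0],"rot": [0,0,-1],"fingers": 0}
  ]
}}

```text
time_s: 22.52
tcp_pos: [0.6275, -0.1104, 0.0691]
eef_rot: [0.839, 0.544, 0.001, 0.001]
contact_force: [-2.7, 0.8, 9.0]
gripper_width: 0.0121
finger_force: 61.3
```

```bash
python3 -c "
from h import *
where()"
```

```text
t 22.52 tcp [ 0.6275 -0.1104  0.0691] yaw_y -24.0 w 0.0121 F [-2.7  0.8  9. ] T [ 0.35  0.69 -0.08] ff 61.3 q6 [-0.23  0.46  1.24 -0.    1.43  0.19]
```

Emit:
{"op": "drive_tool", "data": {
  "steps": [
    {"linear": [0,0,0],"rot": [0,0,-0.25],"fingers": 0},
    {"linear": [0,0,0],"rot": [0,0,-0.5],"fingers": 0},
    {"linear": [0,0,0],"rot": [0,0,-0.75],"fingers": 0},
    {"linear": [0,0,0],"rot": [0,0,-1],"fingers": 0},
    {"linear": [0,0,0],"rot": [0,0,-1],"fingers": 0}
  ]
}}

```text
time_s: 22.93
tcp_pos: [0.6271, -0.11, 0.0691]
eef_rot: [0.947, 0.32, 0.0, 0.0]
contact_force: [-4.8, 3.3, 10.5]
gripper_width: 0.012
finger_force: 61.5
```

```bash
python3 -c "
from h import *
where()"
```

```text
t 22.93 tcp [ 0.6271 -0.11    0.0691] yaw_y -52.7 w 0.012 F [-4.8  3.3 10.5] T [ 0.54  0.98 -0.05] ff 61.5 q6 [-0.23  0.46  1.24  0.    1.43  0.69]
```

Emit:
{"op": "drive_tool", "data": {
  "steps": [
    {"linear": [0,0,0],"rot": [0,0,-0.2],"fingers": 0},
    {"linear": [0,0,0],"rot": [0,0,-0.4],"fingers": 0},
    {"linear": [0,0,0],"rot": [0,0,-0.4],"fingers": 0}
  ]
}}

```text
time_s: 23.18
tcp_pos: [0.627, -0.1099, 0.0691]
eef_rot: [0.974, 0.225, 0.0, -0.0]
contact_force: [-6.4, 3.7, 10.7]
gripper_width: 0.0119
finger_force: 61.5
```

```bash
python3 -c "
from h import *
where()"
```

```text
t 23.18 tcp [ 0.627  -0.1099  0.0691] yaw_y -64.0 w 0.0119 F [-6.4  3.7 10.7] T [ 0.59  1.07 -0.05] ff 61.5 q6 [-0.23  0.46  1.24  0.    1.43  0.89]
```

Emit:
{"op": "drive_tool", "data": {
  "steps": [
    {"linear": [0,0,0],"rot": [0,0,-0.2],"fingers": 0},
    {"linear": [0,0,0],"rot": [0,0,-0.4],"fingers": 0},
    {"linear": [0,0,0],"rot": [0,0,-0.4],"fingers": 0}
  ]
}}

```text
time_s: 23.43
tcp_pos: [0.6281, -0.1093, 0.0692]
eef_rot: [0.992, 0.128, 0.002, 0.0]
contact_force: [5.7, 17.2, 16.0]
gripper_width: 0.0124
finger_force: 105.1
```

```bash
python3 -c "
from h import *
where()"
```

```text
t 23.43 tcp [ 0.6281 -0.1093  0.0692] yaw_y -75.3 w 0.0124 F [ 5.7 17.2 16. ] T [ 2.81 -2.25  1.5 ] ff 105.1 q6 [-0.23  0.46  1.24  0.    1.43  1.08]
```

Emit:
{"op": "drive_tool", "data": {
  "steps": [
    {"linear": [0,0,0],"rot": [0,0,-0.1],"fingers": 0},
    {"linear": [0,0,0],"rot": [0,0,-0.2],"fingers": 0},
    {"linear": [0,0,0],"rot": [0,0,-0.2],"fingers": 0}
  ]
}}

```text
time_s: 23.68
tcp_pos: [0.6282, -0.1094, 0.0693]
eef_rot: [0.997, 0.081, 0.002, 0.001]
contact_force: [-14.3, -12.8, -5.3]
gripper_width: 0.0124
finger_force: 155.8
```

```bash
python3 -c "
from h import *
where()
for n in('scene','top'):
  im,d,X=snap(n,'m_'+n+'.png')
  cv2.imwrite('pics/m_crop_%s.png'%n,cv2.resize(cv2.cvtColor(im[130:330,160:440],cv2.COLOR_RGB2BGR),None,fx=2.8,fy=2.8,interpolation=cv2.INTER_CUBIC))
  for k in ('red','yellow','blue'):
    for b in blobs(im,X,k,.06,.095,(.5,.7,-.2,.2),15): print(n,k,b['mean'],b['rect'])
"
```

```text
t 23.68 tcp [ 0.6282 -0.1094  0.0693] yaw_y -80.7 w 0.0124 F [-14.3 -12.8  -5.3] T [-3.2   3.3   4.04] ff 155.8 q6 [-0.23  0.46  1.24 -0.    1.43  1.18]
scene red [ 0.621  -0.0276  0.0751] [array([620.1, -24.5]), array([22., 14.]), np.float64(43.3)]
scene yellow [ 0.6415 -0.1064  0.0792] [array([ 639.9, -105.6]), array([17.3, 11. ]), np.float64(17.7)]
scene blue [0.6054 0.0517 0.0762] [array([603.8,  53.5]), array([13.3, 33.4]), np.float64(71.7)]
top yellow [ 0.613  -0.1136  0.0786] [array([ 613.4, -113.6]), array([18.3, 14.2]), np.float64(77.6)]
top blue [0.5942 0.0574 0.0788] [array([596.1,  58.5]), array([14. , 40.6]), np.float64(70.6)]
```

View pics/m_crop_scene.png

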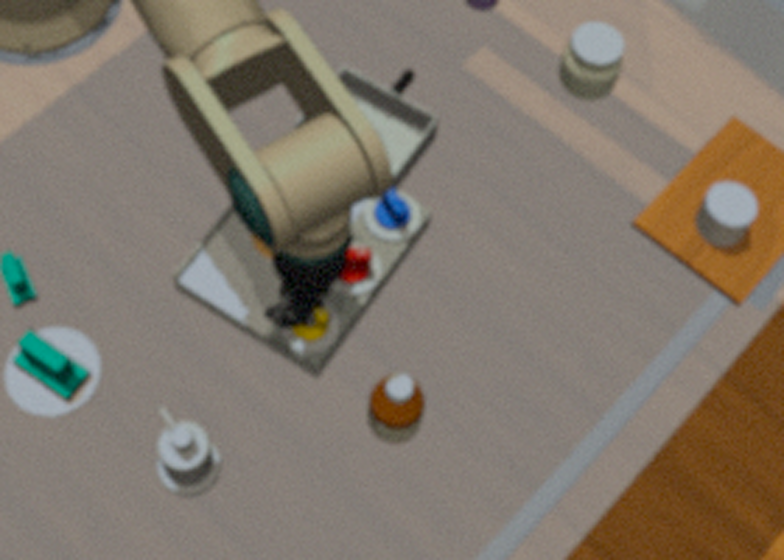

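The gripper holds the yellow knob at (310,322) at its stop (4 N·m). I'll back off, release, and go to blue while checking red and yellow.

Emit:
{"op": "drive_tool", "data": {
  "steps": [
    {"linear": [0,0,0],"rot": [0,0,0.16],"fingers": 0},
    {"linear": [0,0,0],"rot": [0,0,0.32],"fingers": 0},
    {"linear": [0,0,0],"rot": [0,0,0.32],"fingers": 0},
    {"linear": [0,0,0],"rot": [0,0,0.32],"fingers": 0.5},
    {"linear": [0,0,0],"rot": [0,0,0.32],"fingers": 0.5},
    {"linear": [0,0,0],"rot": [0,0,0.32],"fingers": 0.5},
    {"linear": [0,0,0],"rot": [0,0,0.32],"fingers": 0.5},
    {"linear": [0,0,0.2],"rot": [0,0,0.32],"fingers": 0.5},
    {"linear": [0,0,0.4],"rot": [0,0,0.32],"fingers": 0.5},
    {"linear": [0,0,0.6],"rot": [0,0,0.32],"fingers": 0.5}
  ]
}}

```text
time_s: 24.62
tcp_pos: [0.6263, -0.1104, 0.1568]
eef_rot: [0.987, 0.158, -0.001, -0.0]
contact_force: [0.3, -0.6, 0.5]
gripper_width: 0.0427
finger_force: 0.0
```

Emit:
{"op": "drive_tool", "data": {
  "steps": [
    {"linear": [-0.039,0.223,0],"rot": [0,0,0.995],"fingers": 0.5},
    {"linear": [-0.039,0.223,0],"rot": [0,0,0.995],"fingers": 0.5},
    {"linear": [-0.039,0.223,0],"rot": [0,0,0.995],"fingers": 0.5},
    {"linear": [-0.039,0.223,0],"rot": [0,0,0.995],"fingers": 0.5},
    {"linear": [-0.039,0.223,0],"rot": [0,0,0.995],"fingers": 0.5}
  ]
}}

```text
time_s: 25.03
tcp_pos: [0.6209, -0.0769, 0.1563]
eef_rot: [0.917, 0.399, -0.0, -0.0]
contact_force: [0.3, -0.2, 1.1]
gripper_width: 0.0427
finger_force: 0.0
```

Emit:
{"op": "drive_tool", "data": {
  "steps": [
    {"linear": [-0.039,0.223,0],"rot": [0,0,0.995],"fingers": 0.5},
    {"linear": [-0.039,0.223,0],"rot": [0,0,0.995],"fingers": 0.5},
    {"linear": [-0.039,0.223,0],"rot": [0,0,0.995],"fingers": 0.5},
    {"linear": [-0.039,0.223,0],"rot": [0,0,0.995],"fingers": 0.5},
    {"linear": [-0.039,0.223,0],"rot": [0,0,0.995],"fingers": 0.5}
  ]
}}

```text
time_s: 25.45
tcp_pos: [0.6151, -0.0435, 0.1563]
eef_rot: [0.792, 0.611, -0.0, -0.0]
contact_force: [0.1, 0.0, -0.3]
gripper_width: 0.043
finger_force: 0.0
```

Emit:
{"op": "drive_tool", "data": {
  "steps": [
    {"linear": [-0.039,0.223,0],"rot": [0,0,0.995],"fingers": 0.5},
    {"linear": [-0.039,0.223,0],"rot": [0,0,0.995],"fingers": 0.5},
    {"linear": [-0.039,0.223,0],"rot": [0,0,0.995],"fingers": 0.5},
    {"linear": [-0.039,0.223,0],"rot": [0,0,0.995],"fingers": 0.5},
    {"linear": [-0.039,0.223,0],"rot": [0,0,0.995],"fingers": 0.5}
  ]
}}

```text
time_s: 25.87
tcp_pos: [0.6093, -0.01, 0.1565]
eef_rot: [0.618, 0.786, -0.0, -0.0]
contact_force: [-0.4, 0.4, 0.0]
gripper_width: 0.0431
finger_force: 0.0
```

Emit:
{"op": "drive_tool", "data": {
  "steps": [
    {"linear": [-0.039,0.223,0],"rot": [0,0,0.995],"fingers": 0.5},
    {"linear": [-0.039,0.223,0],"rot": [0,0,0.995],"fingers": 0.5},
    {"linear": [-0.039,0.223,0],"rot": [0,0,0.995],"fingers": 0.5},
    {"linear": [-0.039,0.223,0],"rot": [0,0,0.995],"fingers": 0.5},
    {"linear": [-0.039,0.223,0],"rot": [0,0,0.995],"fingers": 0.5}
  ]
}}

```text
time_s: 26.28
tcp_pos: [0.6035, 0.0234, 0.1565]
eef_rot: [0.406, 0.914, -0.0, -0.0]
contact_force: [0.3, 0.2, 0.1]
gripper_width: 0.0425
finger_force: 0.0
```

Emit:
{"op": "drive_tool", "data": {
  "steps": [
    {"linear": [-0.039,0.223,0],"rot": [0,0,0.995],"fingers": 0.5},
    {"linear": [-0.039,0.223,0],"rot": [0,0,0.995],"fingers": 0.5},
    {"linear": [-0.039,0.223,0],"rot": [0,0,0.995],"fingers": 0.5},
    {"linear": [-0.039,0.223,0],"rot": [0,0,0.995],"fingers": 0.5},
    {"linear": [-0.039,0.223,0],"rot": [0,0,0.995],"fingers": 0.5},
    {"linear": [-0.039,0.223,0],"rot": [0,0,0.995],"fingers": 0.5}
  ]
}}

```text
time_s: 26.78
tcp_pos: [0.5977, 0.0567, 0.1565]
eef_rot: [0.172, 0.985, 0.0, -0.0]
contact_force: [-0.7, -1.0, 0.8]
gripper_width: 0.0427
finger_force: 0.0
```

```bash
python3 st.py
```

```text
t 26.78 tcp [0.5977 0.0567 0.1565] yaw_y 70.2 w 0.0427 F [-0.7 -1.   0.8] T [0.02 0.03 0.03] ff 0.0 q6 [ 0.03  0.3   1.28  0.    1.57 -1.19]
scene red [ 0.6165 -0.0306  0.0754] [array([615.8, -28.6]), array([36. , 14.8]), np.float64(34.3)]
scene yellow [ 0.6312 -0.1125  0.0761] [array([ 630.9, -110.9]), array([37.8, 10.7]), np.float64(24.7)]
scene blue [0.6043 0.0519 0.0761] [array([603.,  54.]), array([15.1, 35.7]), np.float64(69.0)]
teal [ 0.4536 -0.3404  0.0657] [0.061 0.066 0.07 ] [array([ 453.2, -341.2]), array([58.5, 21.2]), np.float64(8.2)]
disp [ 0.6458 -0.3112  0.069 ] [array([ 639.8, -308.4]), array([52.5, 52.9]), np.float64(71.6)]
top red [ 0.6079 -0.0267  0.0794] [array([610.8, -26.2]), array([39.6, 14.4]), np.float64(41.0)]
top yellow [ 0.6221 -0.1094  0.0791] [array([ 625.1, -109.2]), array([39.8, 14. ]), np.float64(25.1)]
top blue [0.591  0.0593 0.0798] [array([592.7,  59.7]), array([14.5, 32.8]), np.float64(72.1)]
teal [ 0.4484 -0.3379  0.0658] [0.061 0.066 0.069] [array([ 448.6, -338.8]), array([59.7, 20.6]), np.float64(10.3)]
disp [ 0.6348 -0.301   0.069 ] [array([ 637.4, -306.5]), array([53.4, 52.1]), np.float64(76.1)]
```

Red is at bar angle 41°, as expected. Yellow may have sprung back slightly, so I'll re-grip it and confirm the stop before touching blue.

Emit:
{"op": "drive_tool", "data": {
  "steps": [
    {"linear": [0.039,-0.223,0],"rot": [0,0,-0.944],"fingers": 0.5},
    {"linear": [0.039,-0.223,0],"rot": [0,0,-0.944],"fingers": 0.5},
    {"linear": [0.039,-0.223,0],"rot": [0,0,-0.944],"fingers": 0.5},
    {"linear": [0.039,-0.223,0],"rot": [0,0,-0.944],"fingers": 0.5},
    {"linear": [0.039,-0.223,0],"rot": [0,0,-0.944],"fingers": 0.5}
  ]
}}

```text
time_s: 27.3
tcp_pos: [0.6036, 0.0231, 0.1566]
eef_rot: [0.397, 0.918, 0.0, -0.0]
contact_force: [0.3, -0.0, -0.2]
gripper_width: 0.0424
finger_force: 0.0
```

Emit:
{"op": "drive_tool", "data": {
  "steps": [
    {"linear": [0.039,-0.223,0],"rot": [0,0,-0.944],"fingers": 0.5},
    {"linear": [0.039,-0.223,0],"rot": [0,0,-0.944],"fingers": 0.5},
    {"linear": [0.039,-0.223,0],"rot": [0,0,-0.944],"fingers": 0.5},
    {"linear": [0.039,-0.223,0],"rot": [0,0,-0.944],"fingers": 0.5},
    {"linear": [0.039,-0.223,0],"rot": [0,0,-0.944],"fingers": 0.5}
  ]
}}

```text
time_s: 27.72
tcp_pos: [0.6094, -0.0101, 0.1566]
eef_rot: [0.599, 0.801, 0.0, -0.0]
contact_force: [0.2, -0.5, 0.2]
gripper_width: 0.0429
finger_force: 0.0
```

Emit:
{"op": "drive_tool", "data": {
  "steps": [
    {"linear": [0.039,-0.223,0],"rot": [0,0,-0.944],"fingers": 0.5},
    {"linear": [0.039,-0.223,0],"rot": [0,0,-0.944],"fingers": 0.5},
    {"linear": [0.039,-0.223,0],"rot": [0,0,-0.944],"fingers": 0.5},
    {"linear": [0.039,-0.223,0],"rot": [0,0,-0.944],"fingers": 0.5},
    {"linear": [0.039,-0.223,0],"rot": [0,0,-0.944],"fingers": 0.5}
  ]
}}

```text
time_s: 28.13
tcp_pos: [0.6152, -0.0435, 0.1566]
eef_rot: [0.768, 0.64, 0.0, 0.0]
contact_force: [1.3, -1.2, 0.7]
gripper_width: 0.0428
finger_force: 0.0
```

Emit:
{"op": "drive_tool", "data": {
  "steps": [
    {"linear": [0.039,-0.223,0],"rot": [0,0,-0.944],"fingers": 0.5},
    {"linear": [0.039,-0.223,0],"rot": [0,0,-0.944],"fingers": 0.5},
    {"linear": [0.039,-0.223,0],"rot": [0,0,-0.944],"fingers": 0.5},
    {"linear": [0.039,-0.223,0],"rot": [0,0,-0.944],"fingers": 0.5},
    {"linear": [0.039,-0.223,0],"rot": [0,0,-0.944],"fingers": 0.5}
  ]
}}

```text
time_s: 28.55
tcp_pos: [0.6211, -0.0768, 0.1566]
eef_rot: [0.896, 0.444, -0.0, 0.0]
contact_force: [0.5, 0.7, 0.0]
gripper_width: 0.0425
finger_force: 0.0
```

Emit:
{"op": "drive_tool", "data": {
  "steps": [
    {"linear": [0.039,-0.223,0],"rot": [0,0,-0.944],"fingers": 0.5},
    {"linear": [0.039,-0.223,0],"rot": [0,0,-0.944],"fingers": 0.5},
    {"linear": [0.039,-0.223,0],"rot": [0,0,-0.944],"fingers": 0.5},
    {"linear": [0.039,-0.223,0],"rot": [0,0,-0.944],"fingers": 0.5},
    {"linear": [0.039,-0.223,0],"rot": [0,0,-0.944],"fingers": 0.5}
  ]
}}

```text
time_s: 28.97
tcp_pos: [0.627, -0.1103, 0.1566]
eef_rot: [0.975, 0.223, -0.0, 0.0]
contact_force: [1.1, 0.9, 0.4]
gripper_width: 0.0425
finger_force: 0.0
```

Emit:
{"op": "drive_tool", "data": {
  "steps": [
    {"linear": [0,0,-0.2],"rot": [0,0,0],"fingers": 0.5},
    {"linear": [0,0,-0.4],"rot": [0,0,0],"fingers": 0.5},
    {"linear": [0,0,-0.52],"rot": [0,0,0],"fingers": 0.5},
    {"linear": [0,0,-0.58],"rot": [0,0,0],"fingers": 0.5},
    {"linear": [0,0,-0.6],"rot": [0,0,0],"fingers": 0.5},
    {"linear": [0,0,-0.6],"rot": [0,0,0],"fingers": 0},
    {"linear": [0,0,-0.6],"rot": [0,0,0],"fingers": 0},
    {"linear": [0,0,-0.6],"rot": [0,0,0],"fingers": 0},
    {"linear": [0,0,-0.6],"rot": [0,0,0],"fingers": 0},
    {"linear": [0,0,-0.6],"rot": [0,0,0],"fingers": 0},
    {"linear": [0,0,-0.6],"rot": [0,0,0],"fingers": 0}
  ],
  "newtons": 60
}}

```text
time_s: 29.88
tcp_pos: [0.6276, -0.1097, 0.0689]
eef_rot: [0.975, 0.222, 0.001, 0.0]
contact_force: [-3.6, 2.4, 4.9]
gripper_width: 0.0122
finger_force: 59.7
```

```bash
python3 -c "
from h import *
where()"
```

```text
t 29.88 tcp [ 0.6276 -0.1097  0.0689] yaw_y -64.4 w 0.0122 F [-3.6  2.4  4.9] T [0.55 0.58 0.06] ff 59.7 q6 [-0.23  0.47  1.24  0.    1.43  0.89]
```

Emit:
{"op": "drive_tool", "data": {
  "steps": [
    {"linear": [0,0,0],"rot": [0,0,-0.1],"fingers": 0},
    {"linear": [0,0,0],"rot": [0,0,-0.1],"fingers": 0},
    {"linear": [0,0,0],"rot": [0,0,-0.1],"fingers": 0}
  ]
}}

```text
time_s: 30.13
tcp_pos: [0.6276, -0.1097, 0.0689]
eef_rot: [0.98, 0.198, 0.001, 0.0]
contact_force: [-3.8, 3.0, 5.5]
gripper_width: 0.0123
finger_force: 61.5
```

```bash
python3 -c "
from h import *
where()"
```

```text
t 30.13 tcp [ 0.6276 -0.1097  0.0689] yaw_y -67.1 w 0.0123 F [-3.8  3.   5.5] T [0.49 0.72 1.06] ff 61.5 q6 [-0.23  0.47  1.24  0.    1.43  0.94]
```

Emit:
{"op": "drive_tool", "data": {
  "steps": [
    {"linear": [0,0,0],"rot": [0,0,-0.1],"fingers": 0},
    {"linear": [0,0,0],"rot": [0,0,-0.1],"fingers": 0},
    {"linear": [0,0,0],"rot": [0,0,-0.1],"fingers": 0}
  ]
}}

```text
time_s: 30.38
tcp_pos: [0.6275, -0.1097, 0.0689]
eef_rot: [0.985, 0.174, 0.001, 0.0]
contact_force: [-4.5, 2.5, 6.2]
gripper_width: 0.0126
finger_force: 74.7
```

```bash
python3 -c "
from h import *
where()"
```

```text
t 30.38 tcp [ 0.6275 -0.1097  0.0689] yaw_y -69.9 w 0.0126 F [-4.5  2.5  6.2] T [0.37 0.71 1.74] ff 74.7 q6 [-0.23  0.47  1.24 -0.    1.43  0.99]
```

Yellow was firmly at its stop: torque rises immediately from −64°. On to blue.

Emit:
{"op": "drive_tool", "data": {
  "steps": [
    {"linear": [0,0,0],"rot": [0,0,0.17],"fingers": 0},
    {"linear": [0,0,0],"rot": [0,0,0.17],"fingers": 0},
    {"linear": [0,0,0],"rot": [0,0,0.17],"fingers": 0.5},
    {"linear": [0,0,0],"rot": [0,0,0.17],"fingers": 0.5},
    {"linear": [0,0,0],"rot": [0,0,0.17],"fingers": 0.5},
    {"linear": [0,0,0],"rot": [0,0,0.17],"fingers": 0.5},
    {"linear": [0,0,0.2],"rot": [0,0,0.17],"fingers": 0.5},
    {"linear": [0,0,0.4],"rot": [0,0,0.17],"fingers": 0.5},
    {"linear": [0,0,0.6],"rot": [0,0,0.17],"fingers": 0.5}
  ]
}}

```text
time_s: 31.13
tcp_pos: [0.6266, -0.1104, 0.1573]
eef_rot: [0.977, 0.214, -0.001, -0.0]
contact_force: [1.5, -0.5, 0.5]
gripper_width: 0.0424
finger_force: 0.0
```

Emit:
{"op": "drive_tool", "data": {
  "steps": [
    {"linear": [-0.039,0.223,0],"rot": [0,0,0.953],"fingers": 0.5},
    {"linear": [-0.039,0.223,0],"rot": [0,0,0.953],"fingers": 0.5},
    {"linear": [-0.039,0.223,0],"rot": [0,0,0.953],"fingers": 0.5},
    {"linear": [-0.039,0.223,0],"rot": [0,0,0.953],"fingers": 0.5},
    {"linear": [-0.039,0.223,0],"rot": [0,0,0.953],"fingers": 0.5}
  ]
}}

```text
time_s: 31.55
tcp_pos: [0.6212, -0.0768, 0.1568]
eef_rot: [0.898, 0.44, 0.0, 0.0]
contact_force: [0.8, 0.6, 0.5]
gripper_width: 0.0424
finger_force: 0.0
```

Emit:
{"op": "drive_tool", "data": {
  "steps": [
    {"linear": [-0.039,0.223,0],"rot": [0,0,0.953],"fingers": 0.5},
    {"linear": [-0.039,0.223,0],"rot": [0,0,0.953],"fingers": 0.5},
    {"linear": [-0.039,0.223,0],"rot": [0,0,0.953],"fingers": 0.5},
    {"linear": [-0.039,0.223,0],"rot": [0,0,0.953],"fingers": 0.5},
    {"linear": [-0.039,0.223,0],"rot": [0,0,0.953],"fingers": 0.5}
  ]
}}

```text
time_s: 31.97
tcp_pos: [0.6153, -0.0434, 0.1566]
eef_rot: [0.77, 0.638, 0.0, 0.0]
contact_force: [-0.8, 0.9, 0.4]
gripper_width: 0.0427
finger_force: 0.0
```

Emit:
{"op": "drive_tool", "data": {
  "steps": [
    {"linear": [-0.039,0.223,0],"rot": [0,0,0.953],"fingers": 0.5},
    {"linear": [-0.039,0.223,0],"rot": [0,0,0.953],"fingers": 0.5},
    {"linear": [-0.039,0.223,0],"rot": [0,0,0.953],"fingers": 0.5},
    {"linear": [-0.039,0.223,0],"rot": [0,0,0.953],"fingers": 0.5},
    {"linear": [-0.039,0.223,0],"rot": [0,0,0.953],"fingers": 0.5}
  ]
}}

```text
time_s: 32.38
tcp_pos: [0.6094, -0.01, 0.1567]
eef_rot: [0.598, 0.801, 0.0, 0.0]
contact_force: [0.3, -0.2, -0.3]
gripper_width: 0.0429
finger_force: 0.0
```

Emit:
{"op": "drive_tool", "data": {
  "steps": [
    {"linear": [-0.039,0.223,0],"rot": [0,0,0.953],"fingers": 0.5},
    {"linear": [-0.039,0.223,0],"rot": [0,0,0.953],"fingers": 0.5},
    {"linear": [-0.039,0.223,0],"rot": [0,0,0.953],"fingers": 0.5},
    {"linear": [-0.039,0.223,0],"rot": [0,0,0.953],"fingers": 0.5},
    {"linear": [-0.039,0.223,0],"rot": [0,0,0.953],"fingers": 0.5}
  ]
}}

```text
time_s: 32.8
tcp_pos: [0.6036, 0.0234, 0.1566]
eef_rot: [0.393, 0.919, 0.0, 0.0]
contact_force: [-0.1, 0.6, -0.4]
gripper_width: 0.0427
finger_force: 0.0
```

Emit:
{"op": "drive_tool", "data": {
  "steps": [
    {"linear": [-0.039,0.223,0],"rot": [0,0,0.953],"fingers": 0.5},
    {"linear": [-0.039,0.223,0],"rot": [0,0,0.953],"fingers": 0.5},
    {"linear": [-0.039,0.223,0],"rot": [0,0,0.953],"fingers": 0.5},
    {"linear": [-0.039,0.223,0],"rot": [0,0,0.953],"fingers": 0.5},
    {"linear": [-0.039,0.223,0],"rot": [0,0,0.953],"fingers": 0.5},
    {"linear": [-0.039,0.223,0],"rot": [0,0,0.953],"fingers": 0.5}
  ]
}}

```text
time_s: 33.3
tcp_pos: [0.5977, 0.0567, 0.1566]
eef_rot: [0.168, 0.986, 0.0, -0.0]
contact_force: [0.1, -0.3, 0.3]
gripper_width: 0.0424
finger_force: 0.0
```

Emit:
{"op": "drive_tool", "data": {
  "steps": [
    {"linear": [0,0,-0.2],"rot": [0,0,0],"fingers": 0.5},
    {"linear": [0,0,-0.4],"rot": [0,0,0],"fingers": 0.5},
    {"linear": [0,0,-0.52],"rot": [0,0,0],"fingers": 0.5},
    {"linear": [0,0,-0.58],"rot": [0,0,0],"fingers": 0.5},
    {"linear": [0,0,-0.6],"rot": [0,0,0],"fingers": 0.5},
    {"linear": [0,0,-0.6],"rot": [0,0,0],"fingers": 0},
    {"linear": [0,0,-0.6],"rot": [0,0,0],"fingers": 0},
    {"linear": [0,0,-0.6],"rot": [0,0,0],"fingers": 0},
    {"linear": [0,0,-0.6],"rot": [0,0,0],"fingers": 0},
    {"linear": [0,0,-0.6],"rot": [0,0,0],"fingers": 0},
    {"linear": [0,0,-0.6],"rot": [0,0,0],"fingers": 0}
  ],
  "newtons": 60
}}

```text
time_s: 34.22
tcp_pos: [0.599, 0.0577, 0.0687]
eef_rot: [0.163, 0.987, 0.001, 0.002]
contact_force: [1.6, 5.4, 6.3]
gripper_width: 0.012
finger_force: 61.1
```

```bash
python3 st.py
```

```text
t 34.22 tcp [0.599  0.0577 0.0687] yaw_y 71.2 w 0.012 F [1.6 5.4 6.3] T [ 0.71 -0.19 -0.07] ff 61.1 q6 [ 0.03  0.37  1.37  0.    1.4  -1.21]
scene red [ 0.6168 -0.0296  0.0756] [array([616.1, -28.9]), array([34.7, 13.4]), np.float64(43.4)]
scene yellow [ 0.631  -0.1131  0.0757] [array([ 630.6, -111.6]), array([37.5, 11.9]), np.float64(18.2)]
scene blue [0.6116 0.0522 0.077 ] [array([607.4,  54.3]), array([15.6, 28.6]), np.float64(49.6)]
teal [ 0.4538 -0.3403  0.066 ] [0.061 0.066 0.07 ] [array([ 453.5, -340.2]), array([57.3, 20.6]), np.float64(7.5)]
disp [ 0.6461 -0.3111  0.0691] [array([ 640.1, -308.4]), array([53.3, 51.9]), np.float64(77.4)]
top red [ 0.6078 -0.0269  0.0793] [array([610.9, -25.8]), array([40.6, 13.7]), np.float64(42.0)]
top yellow [ 0.6222 -0.1093  0.0791] [array([ 625. , -109.3]), array([40. , 13.8]), np.float64(24.5)]
top blue [0.5811 0.0618 0.0779] [array([582.7,  62.4]), array([12.7, 12.9]), np.float64(76.1)]
teal [ 0.4483 -0.3379  0.0657] [0.061 0.066 0.07 ] [array([ 448.8, -338.8]), array([59.9, 21.5]), np.float64(10.3)]
disp [ 0.6346 -0.3011  0.0692] [array([ 637.7, -306.2]), array([52.6, 51.9]), np.float64(60.7)]
```

Emit:
{"op": "drive_tool", "data": {
  "steps": [
    {"linear": [0,0,0],"rot": [0,0,-0.25],"fingers": 0},
    {"linear": [0,0,0],"rot": [0,0,-0.5],"fingers": 0},
    {"linear": [0,0,0],"rot": [0,0,-0.75],"fingers": 0},
    {"linear": [0,0,0],"rot": [0,0,-1],"fingers": 0},
    {"linear": [0,0,0],"rot": [0,0,-1],"fingers": 0}
  ]
}}

```text
time_s: 34.73
tcp_pos: [0.5988, 0.0575, 0.0688]
eef_rot: [0.405, 0.914, 0.001, 0.001]
contact_force: [-0.1, 5.7, 6.8]
gripper_width: 0.0125
finger_force: 61.2
```

Emit:
{"op": "drive_tool", "data": {
  "steps": [
    {"linear": [0,0,0],"rot": [0,0,-0.25],"fingers": 0},
    {"linear": [0,0,0],"rot": [0,0,-0.5],"fingers": 0},
    {"linear": [0,0,0],"rot": [0,0,-0.75],"fingers": 0},
    {"linear": [0,0,0],"rot": [0,0,-1],"fingers": 0},
    {"linear": [0,0,0],"rot": [0,0,-1],"fingers": 0}
  ]
}}

```text
time_s: 35.15
tcp_pos: [0.5985, 0.0574, 0.0687]
eef_rot: [0.619, 0.785, 0.001, 0.001]
contact_force: [-0.3, 3.9, 7.9]
gripper_width: 0.0126
finger_force: 61.3
```

Emit:
{"op": "drive_tool", "data": {
  "steps": [
    {"linear": [0,0,0],"rot": [0,0,-0.25],"fingers": 0},
    {"linear": [0,0,0],"rot": [0,0,-0.5],"fingers": 0},
    {"linear": [0,0,0],"rot": [0,0,-0.75],"fingers": 0},
    {"linear": [0,0,0],"rot": [0,0,-1],"fingers": 0},
    {"linear": [0,0,0],"rot": [0,0,-1],"fingers": 0}
  ]
}}

```text
time_s: 35.57
tcp_pos: [0.5982, 0.0575, 0.0687]
eef_rot: [0.794, 0.608, 0.001, 0.0]
contact_force: [-3.1, 3.6, 8.3]
gripper_width: 0.0122
finger_force: 61.4
```

```bash
python3 -c "
from h import *
where()"
```

```text
t 35.57 tcp [0.5982 0.0575 0.0687] yaw_y -15.1 w 0.0122 F [-3.1  3.6  8.3] T [ 0.63  0.62 -0.1 ] ff 61.4 q6 [0.03 0.37 1.37 0.   1.4  0.3 ]
```

Emit:
{"op": "drive_tool", "data": {
  "steps": [
    {"linear": [0,0,0],"rot": [0,0,-0.2],"fingers": 0},
    {"linear": [0,0,0],"rot": [0,0,-0.4],"fingers": 0},
    {"linear": [0,0,0],"rot": [0,0,-0.4],"fingers": 0}
  ]
}}

```text
time_s: 35.82
tcp_pos: [0.5981, 0.0575, 0.0687]
eef_rot: [0.85, 0.526, 0.001, 0.0]
contact_force: [-2.8, 5.0, 8.9]
gripper_width: 0.0124
finger_force: 61.5
```

```bash
python3 -c "
from h import *
where()"
```

```text
t 35.82 tcp [0.5981 0.0575 0.0687] yaw_y -26.5 w 0.0124 F [-2.8  5.   8.9] T [ 0.71  0.73 -0.02] ff 61.5 q6 [0.03 0.37 1.37 0.   1.4  0.5 ]
```

Emit:
{"op": "drive_tool", "data": {
  "steps": [
    {"linear": [0,0,0],"rot": [0,0,-0.2],"fingers": 0},
    {"linear": [0,0,0],"rot": [0,0,-0.3],"fingers": 0},
    {"linear": [0,0,0],"rot": [0,0,-0.3],"fingers": 0}
  ]
}}

```text
time_s: 36.07
tcp_pos: [0.5981, 0.0576, 0.0687]
eef_rot: [0.887, 0.462, 0.001, -0.0]
contact_force: [-3.6, 4.0, 9.7]
gripper_width: 0.0116
finger_force: 61.5
```

```bash
python3 -c "
from h import *
where()"
```

```text
t 36.07 tcp [0.5981 0.0576 0.0687] yaw_y -35.0 w 0.0116 F [-3.6  4.   9.7] T [ 0.82  0.8  -0.01] ff 61.5 q6 [0.03 0.37 1.37 0.   1.4  0.64]
```

Emit:
{"op": "drive_tool", "data": {
  "steps": [
    {"linear": [0,0,0],"rot": [0,0,-0.1],"fingers": 0},
    {"linear": [0,0,0],"rot": [0,0,-0.2],"fingers": 0},
    {"linear": [0,0,0],"rot": [0,0,-0.2],"fingers": 0}
  ]
}}

```text
time_s: 36.32
tcp_pos: [0.598, 0.0576, 0.0687]
eef_rot: [0.909, 0.417, 0.001, -0.0]
contact_force: [-4.1, 4.4, 9.1]
gripper_width: 0.0124
finger_force: 61.5
```

```bash
python3 -c "
from h import *
where()"
```

```text
t 36.32 tcp [0.598  0.0576 0.0687] yaw_y -40.7 w 0.0124 F [-4.1  4.4  9.1] T [ 0.8   0.84 -0.  ] ff 61.5 q6 [0.03 0.37 1.37 0.   1.4  0.74]
```

Emit:
{"op": "drive_tool", "data": {
  "steps": [
    {"linear": [0,0,0],"rot": [0,0,-0.15],"fingers": 0},
    {"linear": [0,0,0],"rot": [0,0,-0.3],"fingers": 0},
    {"linear": [0,0,0],"rot": [0,0,-0.3],"fingers": 0}
  ]
}}

```text
time_s: 36.57
tcp_pos: [0.5981, 0.0577, 0.0688]
eef_rot: [0.937, 0.348, 0.001, -0.0]
contact_force: [-4.0, 4.1, 9.3]
gripper_width: 0.0121
finger_force: 64.3
```

```bash
python3 -c "
from h import *
where()"
```

```text
t 36.57 tcp [0.5981 0.0577 0.0688] yaw_y -49.2 w 0.0121 F [-4.   4.1  9.3] T [0.72 0.7  1.19] ff 64.3 q6 [0.03 0.37 1.37 0.   1.4  0.89]
```

Emit:
{"op": "drive_tool", "data": {
  "steps": [
    {"linear": [0,0,0],"rot": [0,0,-0.1],"fingers": 0},
    {"linear": [0,0,0],"rot": [0,0,-0.2],"fingers": 0},
    {"linear": [0,0,0],"rot": [0,0,-0.2],"fingers": 0}
  ]
}}

```text
time_s: 36.82
tcp_pos: [0.5981, 0.0577, 0.0688]
eef_rot: [0.953, 0.303, 0.001, 0.0]
contact_force: [-3.8, 3.3, 10.5]
gripper_width: 0.0125
finger_force: 97.2
```

```bash
python3 -c "
from h import *
where()"
```

```text
t 36.82 tcp [0.5981 0.0577 0.0688] yaw_y -54.7 w 0.0125 F [-3.8  3.3 10.5] T [0.59 0.63 2.68] ff 97.2 q6 [ 0.03  0.37  1.37 -0.    1.4   0.99]
```

Emit:
{"op": "drive_tool", "data": {
  "steps": [
    {"linear": [0,0,0],"rot": [0,0,0.28],"fingers": 0},
    {"linear": [0,0,0],"rot": [0,0,0.28],"fingers": 0},
    {"linear": [0,0,0],"rot": [0,0,0.28],"fingers": 0.5},
    {"linear": [0,0,0],"rot": [0,0,0.28],"fingers": 0.5},
    {"linear": [0,0,0],"rot": [0,0,0.28],"fingers": 0.5},
    {"linear": [0,0,0],"rot": [0,0,0.28],"fingers": 0.5},
    {"linear": [0,0,0.2],"rot": [0,0,0.28],"fingers": 0.5},
    {"linear": [0,0,0.4],"rot": [0,0,0.28],"fingers": 0.5},
    {"linear": [0,0,0.7],"rot": [0,0,0.28],"fingers": 0.5},
    {"linear": [0,0,0.9],"rot": [0,0,0.28],"fingers": 0.5}
  ]
}}

```text
time_s: 37.65
tcp_pos: [0.5976, 0.0567, 0.2039]
eef_rot: [0.93, 0.368, 0.0, 0.0]
contact_force: [0.8, -0.5, -0.3]
gripper_width: 0.0426
finger_force: 0.0
```

```bash
python3 st.py; python3 -c "
from h import *
for n in('scene','top'):
  im,d,X=snap(n)
  for b in blobs(im,X,'any',.080,.11,(.5,.75,-.4,-.2),8): print('spout/pump',b['px'],b['n'],b['mean'],b['z'],b['rect'])
  for b in blobs(im,X,'any',.064,.079,(.5,.75,-.4,-.2),8): print('body',b['n'],b['mean'],b['z'],b['rect'])
  for b in blobs(im,X,'any',.005,.016,(.55,.75,-.4,-.2),20): print('foot',b['n'],b['mean'],b['z'],b['rect'])
  cv2.imwrite('pics/n_%s.png'%n,cv2.resize(cv2.cvtColor(im[140:230,340:430] if n=='top' else im[240:330,180:270],cv2.COLOR_RGB2BGR),None,fx=4,fy=4,interpolation=cv2.INTER_CUBIC))
a=[cv2.imread('pics/n_%s.png'%n) for n in('scene','top')]
cv2.imwrite('pics/n_both.png',np.hstack(a))
"
```

```text
t 37.65 tcp [0.5976 0.0567 0.2039] yaw_y -46.9 w 0.0426 F [ 0.8 -0.5 -0.3] T [-0.03 -0.04 -0.02] ff 0.0 q6 [ 0.03  0.27  1.21 -0.    1.66  0.85]
scene red [ 0.6167 -0.0306  0.0763] [array([616.1, -28.8]), array([35.7, 13.4]), np.float64(37.2)]
scene yellow [ 0.6306 -0.113   0.0762] [array([ 631.1, -112.7]), array([36.5, 11. ]), np.float64(16.9)]
scene blue [0.6014 0.0525 0.0753] [array([601.2,  54.3]), array([33.3, 14.8]), np.float64(39.9)]
teal [ 0.4543 -0.3404  0.0662] [0.061 0.066 0.071] [array([ 453.5, -340.4]), array([59.2, 20.5]), np.float64(7.4)]
disp [ 0.6459 -0.3113  0.069 ] [array([ 640.2, -308.4]), array([52.7, 53.5]), np.float64(72.0)]
top red [ 0.6077 -0.0272  0.0789] [array([610.2, -26.1]), array([38.7, 14.2]), np.float64(41.3)]
top yellow [ 0.6219 -0.1095  0.0788] [array([ 625. , -109.4]), array([40.1, 14.2]), np.float64(23.9)]
top blue [0.599  0.063  0.0795] [array([600.1,  61.8]), array([28.7, 13.3]), np.float64(44.6)]
teal [ 0.4484 -0.3381  0.066 ] [0.061 0.066 0.07 ] [array([ 448.6, -338.7]), array([59.6, 19.9]), np.float64(10.0)]
disp [ 0.6344 -0.3011  0.0689] [array([ 637.3, -305.9]), array([52.7, 52.2]), np.float64(67.1)]
spout/pump [222. 284.] 88 [ 0.632  -0.3066  0.0966] [0.088 0.097 0.102] [array([ 625.1, -304.8]), array([22.1, 51.6]), np.float64(77.4)]
body 207 [ 0.6437 -0.31    0.0716] [0.066 0.072 0.077] [array([ 639.8, -307.4]), array([52.7, 52.6]), np.float64(4.9)]
foot 105 [ 0.6555 -0.3123  0.0113] [0.006 0.012 0.016] [array([ 647.5, -310. ]), array([65.7, 52.4]), np.float64(62.7)]
spout/pump [392. 170.] 124 [ 0.6276 -0.3044  0.096 ] [0.088 0.097 0.101] [array([ 623.4, -301.1]), array([22.7, 53.7]), np.float64(69.4)]
body 239 [ 0.6365 -0.3031  0.0717] [0.066 0.072 0.076] [array([ 637.8, -306.6]), array([52.1, 51.7]), np.float64(68.6)]
foot 136 [ 0.6258 -0.2951  0.0116] [0.006 0.012 0.016] [array([ 630. , -300.1]), array([65.9, 46.4]), np.float64(49.3)]
```

View pics/n_both.png

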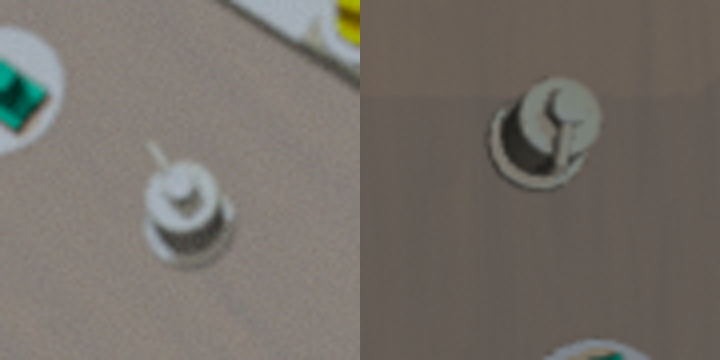

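The spout at (563,145) in the top crop points to world −x, slightly +y. The knobs are all turned, so I'll go to the dispenser.

Emit:
{"op": "drive_tool", "data": {
  "steps": [
    {"linear": [0.03,-0.25,0],"rot": [0,0,-0.711],"fingers": 1},
    {"linear": [0.06,-0.5,0],"rot": [0,0,-0.711],"fingers": 1},
    {"linear": [0.091,-0.809,0],"rot": [0,0,-0.711],"fingers": 1},
    {"linear": [0.091,-0.809,0],"rot": [0,0,-0.711],"fingers": 1},
    {"linear": [0.091,-0.809,0],"rot": [0,0,-0.711],"fingers": 1}
  ]
}}

```text
time_s: 38.27
tcp_pos: [0.6106, -0.0668, 0.1991]
eef_rot: [0.981, 0.196, -0.002, -0.001]
contact_force: [0.1, -0.7, -0.4]
gripper_width: 0.0853
finger_force: 0.0
```

Emit:
{"op": "drive_tool", "data": {
  "steps": [
    {"linear": [0.03,-0.25,0],"rot": [0,0,-0.711],"fingers": 1},
    {"linear": [0.06,-0.5,0],"rot": [0,0,-0.711],"fingers": 1},
    {"linear": [0.091,-0.809,0],"rot": [0,0,-0.711],"fingers": 1},
    {"linear": [0.091,-0.809,0],"rot": [0,0,-0.711],"fingers": 1},
    {"linear": [0.091,-0.809,0],"rot": [0,0,-0.711],"fingers": 1}
  ]
}}

```text
time_s: 38.68
tcp_pos: [0.6246, -0.1866, 0.1997]
eef_rot: [1.0, 0.021, -0.001, -0.001]
contact_force: [-0.6, 0.3, -1.3]
gripper_width: 0.0851
finger_force: 0.0
```

Emit:
{"op": "drive_tool", "data": {
  "steps": [
    {"linear": [0.03,-0.25,0],"rot": [0,0,-0.711],"fingers": 1},
    {"linear": [0.06,-0.5,0],"rot": [0,0,-0.711],"fingers": 1},
    {"linear": [0.091,-0.809,0],"rot": [0,0,-0.711],"fingers": 1},
    {"linear": [0.091,-0.809,0],"rot": [0,0,-0.711],"fingers": 1},
    {"linear": [0.091,-0.809,0],"rot": [0,0,-0.711],"fingers": 1},
    {"linear": [0.091,-0.809,0],"rot": [0,0,-0.711],"fingers": 1}
  ]
}}

```text
time_s: 39.18
tcp_pos: [0.6391, -0.3049, 0.2007]
eef_rot: [0.988, -0.154, -0.001, -0.001]
contact_force: [-0.5, -0.1, -0.4]
gripper_width: 0.0853
finger_force: 0.0
```

```bash
python3 st.py
```

```text
t 39.18 tcp [ 0.6391 -0.3049  0.2007] yaw_y -107.7 w 0.0853 F [-0.5 -0.1 -0.4] T [0.01 0.03 0.01] ff 0.0 q6 [-0.5   0.6   0.79  0.    1.75  1.38]
scene red [ 0.6173 -0.031   0.0763] [array([616.6, -29.7]), array([34.8, 12.1]), np.float64(32.7)]
scene yellow [ 0.631  -0.1128  0.0768] [array([ 630.3, -110.6]), array([36.4, 12.1]), np.float64(26.9)]
scene blue [0.6026 0.0536 0.0754] [array([601.9,  55. ]), array([35.3, 14.4]), np.float64(41.7)]
teal [ 0.4541 -0.3403  0.0663] [0.061 0.066 0.072] [array([ 453.8, -340.5]), array([58.4, 20. ]), np.float64(8.1)]
disp [ 0.646  -0.3113  0.0689] [array([ 639.8, -308.4]), array([53. , 52.9]), np.float64(13.2)]
top red [ 0.6076 -0.0271  0.0783] [array([610.9, -26.1]), array([40. , 14.5]), np.float64(41.5)]
top yellow [ 0.622  -0.1095  0.0792] [array([ 625.2, -109.3]), array([39.9, 14. ]), np.float64(25.3)]
top blue [0.594  0.0565 0.0794] [array([596.2,  57.8]), array([39.6, 14.1]), np.float64(44.3)]
```

Emit:
{"op": "drive_tool", "data": {
  "steps": [
    {"linear": [0,-0.01,-0.2],"rot": [0,0,0],"fingers": 1},
    {"linear": [0,-0.013,-0.4],"rot": [0,0,0],"fingers": 1},
    {"linear": [0,-0.013,-0.6],"rot": [0,0,0],"fingers": 1},
    {"linear": [0,-0.013,-0.6],"rot": [0,0,0],"fingers": 1}
  ]
}}

```text
time_s: 39.62
tcp_pos: [0.6362, -0.3054, 0.1039]
eef_rot: [0.988, -0.154, -0.006, -0.002]
contact_force: [-1.2, 0.4, -1.4]
gripper_width: 0.0851
finger_force: 0.0
```

Emit:
{"op": "drive_tool", "data": {
  "steps": [
    {"linear": [0,0,-0.15],"rot": [0,0,0],"fingers": 1},
    {"linear": [0,0,-0.3],"rot": [0,0,0],"fingers": 1},
    {"linear": [0,0,-0.4],"rot": [0,0,0],"fingers": 1},
    {"linear": [0,0,-0.49],"rot": [0,0,0],"fingers": 1},
    {"linear": [0,0,-0.49],"rot": [0,0,0],"fingers": 1}
  ]
}}

```text
time_s: 40.03
tcp_pos: [0.6377, -0.3077, 0.0355]
eef_rot: [0.988, -0.155, -0.002, -0.001]
contact_force: [0.8, 0.3, -1.2]
gripper_width: 0.0852
finger_force: 0.0
```

```bash
python3 st.py | grep -E "^t|disp"
```

```text
t 40.03 tcp [ 0.6377 -0.3077  0.0355] yaw_y -107.9 w 0.0852 F [ 0.8  0.3 -1.2] T [ 0.04  0.02 -0.01] ff 0.0 q6 [-0.5   0.7   0.98 -0.    1.46  1.38]
teal [ 0.4546 -0.3404  0.0665] [0.061 0.067 0.072] [array([ 453.3, -340.2]), array([58.9, 20.3]), np.float64(9.4)]
disp [ 0.6527 -0.3136  0.0676] [array([ 651.4, -312. ]), array([52.5, 29.4]), np.float64(72.8)]
top red [ 0.6076 -0.0268  0.0792] [array([610.9, -25.8]), array([40.3, 14.2]), np.float64(40.4)]
top yellow [ 0.6218 -0.1095  0.0786] [array([ 625.2, -109.4]), array([40.6, 14.1]), np.float64(23.9)]
top blue [0.5938 0.0563 0.0796] [array([595.7,  57.6]), array([39.1, 14. ]), np.float64(45.6)]
teal [ 0.431  -0.3443  0.066 ] [0.063 0.066 0.07 ] [array([ 434.6, -342.2]), array([31.3, 16.6]), np.float64(6.7)]
```

Emit:
{"op": "drive_tool", "data": {
  "steps": [
    {"linear": [0,0,0],"rot": [0,0,0],"fingers": 0.4},
    {"linear": [0,0,0],"rot": [0,0,0],"fingers": 0},
    {"linear": [0,0,0],"rot": [0,0,0],"fingers": 0},
    {"linear": [0,0,0],"rot": [0,0,0],"fingers": 0},
    {"linear": [0,0,0],"rot": [0,0,0],"fingers": 0},
    {"linear": [0,0,0],"rot": [0,0,0],"fingers": 0}
  ],
  "newtons": 70
}}

```text
time_s: 40.63
tcp_pos: [0.6397, -0.3094, 0.0404]
eef_rot: [0.988, -0.156, 0.002, 0.0]
contact_force: [0.3, 1.7, 6.4]
gripper_width: 0.0525
finger_force: 74.4
```

```bash
python3 st.py | grep -E "^t |disp"
```

```text
t 40.63 tcp [ 0.6397 -0.3094  0.0404] yaw_y -107.9 w 0.0525 F [0.3 1.7 6.4] T [ 0.18 -0.1  -0.01] ff 74.4 q6 [-0.5   0.7   0.98  0.    1.46  1.38]
disp [ 0.6525 -0.3152  0.0675] [array([ 651.7, -313.9]), array([74.9, 27. ]), np.float64(71.8)]
```

Emit:
{"op": "drive_tool", "data": {
  "steps": [
    {"linear": [0,0,0.15],"rot": [0,0,0],"fingers": 0},
    {"linear": [0,0,0.3],"rot": [0,0,0],"fingers": 0},
    {"linear": [0,0,0.5],"rot": [0,0,0],"fingers": 0},
    {"linear": [0,0,0.7],"rot": [0,0,0],"fingers": 0},
    {"linear": [0,0,0.8],"rot": [0,0,0],"fingers": 0},
    {"linear": [0,0,0.8],"rot": [0,0,0],"fingers": 0}
  ]
}}

```text
time_s: 41.23
tcp_pos: [0.64, -0.3099, 0.1635]
eef_rot: [0.988, -0.156, 0.004, 0.001]
contact_force: [1.3, 0.9, -2.5]
gripper_width: 0.0522
finger_force: 74.2
```

```bash
python3 st.py | grep -E "^t |disp"
```

```text
t 41.23 tcp [ 0.64   -0.3099  0.1635] yaw_y -108.0 w 0.0522 F [ 1.3  0.9 -2.5] T [-0.04 -0.11  0.01] ff 74.2 q6 [-0.5   0.61  0.85 -0.    1.67  1.38]
```

Emit:
{"op": "drive_tool", "data": {
  "steps": [
    {"linear": [-0.1,0.2,0],"rot": [0,0,0.15],"fingers": 0},
    {"linear": [-0.2,0.4,0],"rot": [0,0,0.3],"fingers": 0},
    {"linear": [-0.3,0.6,0],"rot": [0,0,0.45],"fingers": 0},
    {"linear": [-0.35,0.75,0],"rot": [0,0,0.489],"fingers": 0},
    {"linear": [-0.407,0.89,0],"rot": [0,0,0.489],"fingers": 0},
    {"linear": [-0.407,0.89,0],"rot": [0,0,0.489],"fingers": 0}
  ]
}}

```text
time_s: 41.83
tcp_pos: [0.5755, -0.1715, 0.1551]
eef_rot: [0.999, -0.033, -0.003, -0.002]
contact_force: [0.4, -0.4, -3.6]
gripper_width: 0.0526
finger_force: 74.5
```

Emit:
{"op": "drive_tool", "data": {
  "steps": [
    {"linear": [-0.1,0.2,0],"rot": [0,0,0.15],"fingers": 0},
    {"linear": [-0.2,0.4,0],"rot": [0,0,0.3],"fingers": 0},
    {"linear": [-0.3,0.6,0],"rot": [0,0,0.45],"fingers": 0},
    {"linear": [-0.35,0.75,0],"rot": [0,0,0.489],"fingers": 0},
    {"linear": [-0.407,0.89,0],"rot": [0,0,0.489],"fingers": 0},
    {"linear": [-0.407,0.89,0],"rot": [0,0,0.489],"fingers": 0},
    {"linear": [-0.407,0.89,0],"rot": [0,0,0.489],"fingers": 0}
  ]
}}

```text
time_s: 42.42
tcp_pos: [0.5156, -0.0414, 0.1562]
eef_rot: [0.996, 0.089, -0.002, -0.0]
contact_force: [1.4, -0.8, -3.5]
gripper_width: 0.0523
finger_force: 75.1
```

```bash
python3 -c "
from h import *
where()
for f in('top0','scene0'):
  a=np.load(f+'.npz');im,X=a['im'],a['X'];hsv=cv2.cvtColor(im,cv2.COLOR_RGB2HSV)
  m=(hsv[...,0]>10)&(hsv[...,0]<26)&(hsv[...,1]>70)&(abs(X[...,2]-.03)<.008)&(abs(X[...,0]-.52)<.06)&(abs(X[...,1]+.04)<.06)
  p=X[m][:,:2].astype(np.float32)*1000;print(f,m.sum(),cv2.minEnclosingCircle(p),p.mean(0))
for n in('scene','top'):
  im,d,X=snap(n,'p_%s.png'%n)
  for b in blobs(im,X,'any',.09,.23,(.42,.62,-.14,.06),40): print(n,b['px'],b['n'],b['mean'],b['z'],b['rect'])
  if n=='scene':cv2.imwrite('pics/p_crop.png',cv2.resize(cv2.cvtColor(im[130:290,160:380],cv2.COLOR_RGB2BGR),None,fx=3.4,fy=3.4,interpolation=cv2.INTER_CUBIC))
"
```

```text
t 42.42 tcp [ 0.5156 -0.0414  0.1562] yaw_y -79.8 w 0.0523 F [ 1.4 -0.8 -3.5] T [-0.04 -0.04 -0.06] ff 75.1 q6 [-0.15  0.07  1.53 -0.    1.54  1.24]
top0 469 ((517.853515625, -42.07563400268555), 37.562538146972656) [516.773    -41.049187]
scene0 263 ((517.611572265625, -40.5766487121582), 36.72194290161133) [517.0754   -39.596115]
scene [260. 194.] 473 [ 0.531  -0.0541  0.1709] [0.122 0.181 0.229] [array([524.5, -56.3]), array([98.3, 48.4]), np.float64(78.8)]
top [283. 220.] 291 [ 0.4925 -0.0346  0.1667] [0.123 0.163 0.225] [array([491.3, -29.9]), array([39.7, 90.2]), np.float64(2.1)]
```

View pics/p_crop.png

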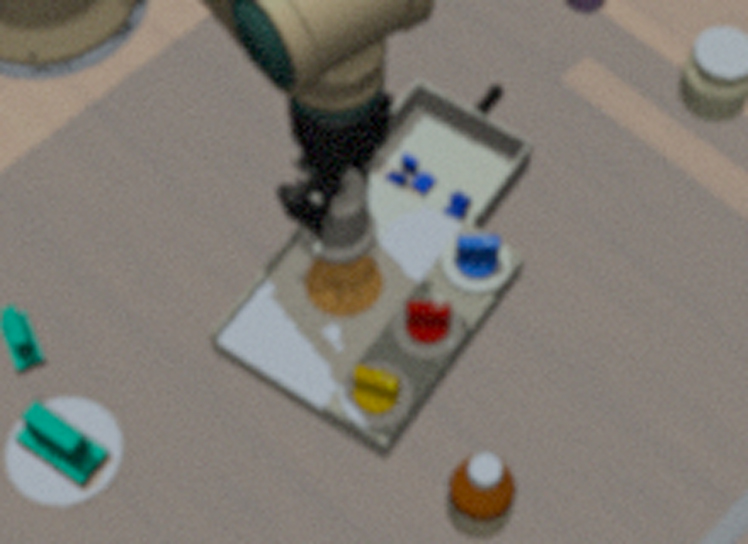

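The dispenser is held upright over the tan pad at (345,280). Lowering.

Emit:
{"op": "drive_tool", "data": {
  "steps": [
    {"linear": [0.013,-0.007,-0.15],"rot": [0,0,0],"fingers": 0},
    {"linear": [0.013,-0.007,-0.3],"rot": [0,0,0],"fingers": 0},
    {"linear": [0.013,-0.007,-0.42],"rot": [0,0,0],"fingers": 0},
    {"linear": [0.013,-0.007,-0.5],"rot": [0,0,0],"fingers": 0},
    {"linear": [0.013,-0.007,-0.53],"rot": [0,0,0],"fingers": 0},
    {"linear": [0.013,-0.007,-0.55],"rot": [0,0,0],"fingers": 0},
    {"linear": [0.013,-0.007,-0.55],"rot": [0,0,0],"fingers": 0},
    {"linear": [0.013,-0.007,-0.55],"rot": [0,0,0],"fingers": 0}
  ]
}}

```text
time_s: 43.18
tcp_pos: [0.5192, -0.0434, 0.0767]
eef_rot: [0.996, 0.088, 0.001, 0.0]
contact_force: [0.3, 0.2, -3.0]
gripper_width: 0.052
finger_force: 75.1
```

Emit:
{"op": "drive_tool", "data": {
  "steps": [
    {"linear": [0,0,-0.015],"rot": [0,0,0],"fingers": 0},
    {"linear": [0,0,-0.025],"rot": [0,0,0],"fingers": 0},
    {"linear": [0,0,-0.025],"rot": [0,0,0],"fingers": 0},
    {"linear": [0,0,-0.025],"rot": [0,0,0],"fingers": 0}
  ]
}}

```text
time_s: 43.52
tcp_pos: [0.5186, -0.043, 0.072]
eef_rot: [0.996, 0.088, 0.0, 0.0]
contact_force: [0.3, 0.0, -3.7]
gripper_width: 0.0521
finger_force: 75.1
```

Emit:
{"op": "drive_tool", "data": {
  "steps": [
    {"linear": [0,0,-0.01],"rot": [0,0,0],"fingers": 0},
    {"linear": [0,0,-0.017],"rot": [0,0,0],"fingers": 0},
    {"linear": [0,0,-0.017],"rot": [0,0,0],"fingers": 0},
    {"linear": [0,0,-0.017],"rot": [0,0,0],"fingers": 0}
  ]
}}

```text
time_s: 43.85
tcp_pos: [0.5188, -0.0431, 0.0704]
eef_rot: [0.996, 0.088, 0.0, 0.0]
contact_force: [-4.7, 0.9, 5.4]
gripper_width: 0.052
finger_force: 76.2
```

Contact made. Release and rise straight up.

Emit:
{"op": "drive_tool", "data": {
  "steps": [
    {"linear": [0,0,0],"rot": [0,0,0],"fingers": 0.75},
    {"linear": [0,0,0],"rot": [0,0,0],"fingers": 0.85},
    {"linear": [0,0,0],"rot": [0,0,0],"fingers": 1},
    {"linear": [0,0,0],"rot": [0,0,0],"fingers": 1},
    {"linear": [0,0,0],"rot": [0,0,0],"fingers": 1},
    {"linear": [0,0,0],"rot": [0,0,0],"fingers": 1},
    {"linear": [0,0,0.15],"rot": [0,0,0],"fingers": 1},
    {"linear": [0,0,0.3],"rot": [0,0,0],"fingers": 1},
    {"linear": [0,0,0.5],"rot": [0,0,0],"fingers": 1},
    {"linear": [0,0,0.75],"rot": [0,0,0],"fingers": 1},
    {"linear": [0,0,0.95],"rot": [0,0,0],"fingers": 1}
  ]
}}

```text
time_s: 44.77
tcp_pos: [0.5185, -0.0431, 0.2143]
eef_rot: [0.996, 0.088, 0.001, 0.0]
contact_force: [0.2, 0.3, 0.7]
gripper_width: 0.0856
finger_force: 0.0
```

Emit:
{"op": "drive_tool", "data": {
  "steps": [
    {"linear": [-0.7,-0.3,0.1],"rot": [0,0,0],"fingers": 1},
    {"linear": [-0.7,-0.3,0.1],"rot": [0,0,0],"fingers": 1},
    {"linear": [-0.7,-0.3,0.1],"rot": [0,0,0],"fingers": 1},
    {"linear": [-0.7,-0.3,0.1],"rot": [0,0,0],"fingers": 1},
    {"linear": [-0.7,-0.3,0.1],"rot": [0,0,0],"fingers": 1}
  ]
}}

```text
time_s: 45.18
tcp_pos: [0.4131, -0.0886, 0.2276]
eef_rot: [0.996, 0.087, 0.001, 0.0]
contact_force: [-0.1, -0.2, -0.4]
gripper_width: 0.0851
finger_force: 0.0
```

```bash
python3 st.py; python3 -c "
from h import *
for n in('scene','top'):
  im,d,X=snap(n,'q_%s.png'%n)
  for b in blobs(im,X,'any',.092,.108,(.42,.58,-.14,.06),40): print(n,'body',b['px'],b['n'],b['mean'],b['z'],b['rect'])
  for b in blobs(im,X,'blue',.0,.045,(.4,.65,-.3,.25),5): print(b['mean'],b['z'])
  if n=='scene':cv2.imwrite('pics/q_crop.png',cv2.resize(cv2.cvtColor(im[130:310,130:380],cv2.COLOR_RGB2BGR),None,fx=3,fy=3,interpolation=cv2.INTER_CUBIC))
"
```

```text
t 45.18 tcp [ 0.4131 -0.0886  0.2276] yaw_y -80.0 w 0.0851 F [-0.1 -0.2 -0.4] T [-0.04  0.02  0.01] ff 0.0 q6 [-0.3  -0.25  1.69  0.    1.7   1.1 ]
scene red [ 0.617 -0.031  0.075] [array([615.6, -28.8]), array([34.3, 13.4]), np.float64(41.3)]
scene yellow [ 0.6299 -0.1128  0.0763] [array([ 629.7, -111.1]), array([38. , 13.7]), np.float64(26.9)]
scene blue [0.6021 0.0536 0.0763] [array([601.7,  55.2]), array([34.8, 14.8]), np.float64(41.4)]
teal [ 0.4539 -0.3404  0.0662] [0.061 0.066 0.071] [array([ 453.8, -340.5]), array([58.3, 21.1]), np.float64(8.8)]
top red [ 0.6078 -0.0268  0.0795] [array([611. , -26.1]), array([40.7, 14.4]), np.float64(40.3)]
top yellow [ 0.6217 -0.1094  0.0788] [array([ 624.7, -109.1]), array([40. , 14.2]), np.float64(25.1)]
top blue [0.5939 0.0564 0.0792] [array([595.6,  57.5]), array([38.8, 13.8]), np.float64(44.7)]
teal [ 0.4487 -0.3381  0.0659] [0.062 0.066 0.069] [array([ 448.6, -338.9]), array([59.5, 20.6]), np.float64(11.1)]
scene body [260. 204.] 158 [ 0.5256 -0.0499  0.1006] [0.093 0.101 0.106] [array([523.3, -47.2]), array([52.6, 46.5]), np.float64(63.7)]
[0.4651 0.1048 0.0224] [0.013 0.022 0.03 ]
[0.4675 0.0854 0.0187] [0.007 0.019 0.025]
[0.4865 0.1028 0.0124] [0.006 0.013 0.016]
[0.5339 0.1042 0.0192] [0.01  0.019 0.025]
[0.5293 0.105  0.0207] [0.013 0.021 0.026]
[0.4839 0.1049 0.0132] [0.009 0.013 0.017]
[0.4609 0.107  0.0244] [0.013 0.025 0.029]
[0.4637 0.0852 0.021 ] [0.014 0.022 0.026]
```

View pics/q_crop.png

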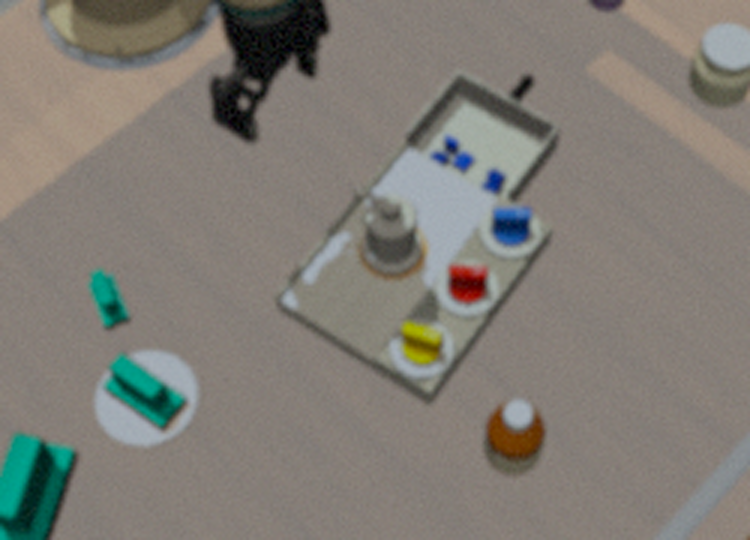

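The dispenser stands on the pad at (392,240), the scraper is on its coaster at (147,393), the chips are in the pan and the knobs are turned. All is in place, so I'll hand it in.

```bash
python3 -c "
from bench import manip
print(manip.sign_off())"
```

```text
the job is handed in; nothing more can be done
None
```

The job is handed in with no verdict returned; the last pictures show all five chips in the dustpan, the dispenser upright on the pad and the scraper back on its coaster, and the red, yellow and blue knobs were each turned to their stops in that order.

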